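# Line the ink pot and load the ink carrier

## Robot

A 6-joint arm with a two-finger parallel gripper is mounted at the origin on the work surface. World frame = base frame: x ahead of the robot, y to its left, z up, the work surface at z = 0. Lengths are in m, angles in degrees, forces in N, time in s.
With the tool pointing down it reaches from about 0.3 to 0.75 m from the base axis. Payload 8.5 kg.
Tool frame: the origin (TCP) lies between the finger pads; the fingertips stand 17 mm ahead of it and the grasp point (between the pads) lies 2 mm behind it; z points along the fingers, y is the direction in which the jaws open and shut (so a half turn about z gives the same grasp; the last joint's range is limited). The gripper opens to 85 mm and grips with 20 to 120 N. Pads are 22 mm wide; open, the fingers measure 114 mm over their backs; the gripper's body (76 mm by 85 mm) begins 54 mm behind the grasp point. The pads swing forward as they close: fully open they stand 13 mm farther back than shut.
Start: joints at [56.992, 21.807, 74.336, -0, 83.858, -12.336], TCP at [0.194, 0.515, 0.248] pointing down, gripper open.
Joint ranges: [-178.18, 178.18], [-50.72, 133.34], [12.68, 142.11], [-81.47, 261.47], [9.98, 163.14], [-165.26, 165.26]. Speed limits (degrees/s): [136.94, 136.94, 180, 180, 180, 180].

## Interface

Orientations are given as a 3x3 rotation matrix whose columns are the frame's x, y, z axes.
In Python, from rig import readout, eyes, env gives the robot as it stands.
- The arm moves only by the tool arm_command, never from a script. Its argument "rows" is text: rows parted by semicolons, each of 7 numbers parted by spaces: the closure, from 0 (fully open) to 1 (shut), then the shift along the tool's x, y, z in mm, then the turn, a rotation vector about the tool's x, y, z in degrees. In form: grip dx dy dz rx ry rz; .... A call has 1 to 5 rows; each row shifts and turns the commanded pose from where the row before left it, along the tool's axes as they then stand; what a row does not reach is not made up. A row lasts 1/12 s, in which the tool goes at most 41.7 mm and 7.16 degrees, less where a joint would pass 70% of its speed; a pose out of reach is approached as far as the arm can. A call with a gripper value outside its range is refused whole. The fingers move at their own pace and stop on an object; "squeeze" is the grip in N (left out, the last holds). Time passes only in rows, so rows that do not move let the fingers close. It gives the time, the measured TCP pose, the force and the opening at its end, in the units of the state.
- readout.observe(): the state, without advancing time (a new reading comes with each control period).
- eyes.get_image(name): name is "scene" or "side" or "wrist"; returns the picture (420x560x3 uint8, red, green, blue); there is no depth.
- eyes.camera_model(name): a dict with "mtx" (3x3 intrinsics, pixels), "k1" (the pictures are not rectified: a ray, as slopes to the right and down, at radius r is drawn at 1 + k1 r^2 times it, then the intrinsics apply), "view" (4x4, takes a point from world to camera coordinates). Camera axes: x right, y up, looking along -z (the intrinsics and any distortion apply to the point x, -y, -z); pixel columns grow to the right and rows downward; lengths in m; the calibration is good to about 2 mm. A picture is of the moment at which its call begins: read the wrist's pose just before it. camera_model takes no time and is no camera call; for the wrist camera it gives the pose at the moment of the call.
- env.close_job(): hands the job in, once; it reports no verdict.
The state is a dict: "time_s": time; "q": joint angles; "qvel": joint speeds; "joint_efforts": joint torques, N m; "position": TCP position; "tool_rot": TCP orientation; "ft_force": force on the tool from outside, world axes, zero at the start; "wrist_torque": the same for the moment, N m; "grip_width": finger opening in m.
Only numpy, scipy, OpenCV 4.12 (cv2) and the standard library are available. Lean on these libraries where they do the work, as an engineer would, in place of code of your own. Each camera call takes 0.05 s, during which the arm holds its last target. There are 200 camera calls.

## Task

Get the ink station ready for the next print run: lift the cover off the pot on the scale and lay it on the bench, then try the liners to find the one that goes all the way down in the pot, leave it there, lay the cover flat and centred on top of the liner, and leave the other liners standing upright on the bench. Stand every jar of ink upright in the carrier, one to an empty cell, at any time. Keep the pot standing on the scale's pan and the bottles standing in the carrier, and do not push away the tape roll, the marker or the paving stone.

Things in the scene. Friction and masses are not known exactly. Their poses are not given: they have to be found in the camera images.
- scale: white mixing scale fixed to the bench, 185 mm (its x) by 150 mm (its y), body 32 mm high, with a round steel pan of 124 mm diameter. Origin under its centre on the bench, x towards the back, away from the display
- scale_pan (a point): centre of the top of the pan, 40 mm above the bench; the pot stands here
- pot_p: black ink pot, open, 48 mm high, walls 4 mm, lip flared 3 mm, floor 5 mm thick with a round boss in its middle 15 mm high and 17 mm narrower than the bore; loose, about 0.55 kg, on the scale's pan. One of three pots: only one is here, the others are absent; their bores are 56.5, 64.5 and 72.5 mm, which has which is not known. Origin at the centre of its underside, z up
- pot_q: black ink pot, open, 48 mm high, walls 4 mm, lip flared 3 mm, floor 5 mm thick with a round boss in its middle 15 mm high and 17 mm narrower than the bore; loose, about 0.55 kg, on the scale's pan. One of three pots: only one is here, the others are absent; their bores are 56.5, 64.5 and 72.5 mm, which has which is not known. Origin at the centre of its underside, z up
- pot_r: black ink pot, open, 48 mm high, walls 4 mm, lip flared 3 mm, floor 5 mm thick with a round boss in its middle 15 mm high and 17 mm narrower than the bore; loose, about 0.55 kg, on the scale's pan. One of three pots: only one is here, the others are absent; their bores are 56.5, 64.5 and 72.5 mm, which has which is not known. Origin at the centre of its underside, z up
- cover: pot cover: flat aluminium disc of 90 mm diameter, 6 mm thick, with a black round knob of 26 mm diameter in the middle; the knob's grip runs from 9 to 34 mm above the underside. About 0.11 kg. Starts lying on the pot. Origin at the centre of its underside, z up
- liner_slim: ivory plastic liner: straight cup open at the top, 52 mm outer diameter, 84 mm tall, walls 4 mm, cup floor 18 mm up so that its foot is a hollow ring; about 70 g; starts upright on the bench. Origin at the centre of the underside of its foot, z up. Each pot takes just one of the three liners
- liner_mid: ivory plastic liner: straight cup open at the top, 60 mm outer diameter, 84 mm tall, walls 4 mm, cup floor 18 mm up so that its foot is a hollow ring; about 70 g; starts upright on the bench. Origin at the centre of the underside of its foot, z up. Home, its foot is 5 mm above the pot's underside and its mouth 41 mm above the lip
- liner_wide: ivory plastic liner: straight cup open at the top, 68 mm outer diameter, 84 mm tall, walls 4 mm, cup floor 18 mm up so that its foot is a hollow ring; about 70 g; starts upright on the bench. Origin at the centre of the underside of its foot, z up. One too wide stops at the pot's lip; one too narrow stops on the boss, 12 to 15 mm high
- carrier: open plywood jar carrier fixed to the bench, 236 mm (its x) by 159 mm (its y), walls and dividers 5 mm thick and 30 mm high, floor 5 mm; six cells, each 72 mm by 72 mm, centred at x = -77, 0 and 77 mm and y = -38.5 and 38.5 mm in its frame. Origin at the centre of its underside on the bench
- jar_red: closed jar of red ink with a wide white cap, 52 mm diameter, 60 mm tall (the cap is the top 20 mm), about 0.22 kg, starts upright on the bench; may be absent. Origin at the centre of its underside, z up
- jar_blue: closed jar of blue ink with a wide white cap, 52 mm diameter, 60 mm tall (the cap is the top 20 mm), about 0.22 kg, starts upright on the bench; may be absent. Origin at the centre of its underside, z up
- jar_yellow: closed jar of yellow ink with a wide white cap, 52 mm diameter, 60 mm tall (the cap is the top 20 mm), about 0.22 kg, starts upright on the bench; may be absent. Origin at the centre of its underside, z up
- jar_black: closed jar of black ink with a wide white cap, 52 mm diameter, 60 mm tall (the cap is the top 20 mm), about 0.22 kg, starts upright on the bench; may be absent. Origin at the centre of its underside, z up
- base_1: pale bottle with red cap, 50 mm diameter, 88 mm tall, already standing in one cell of the carrier, which is thus taken; may be absent. Origin at the centre of its underside
- base_2: pale bottle with red cap, 50 mm diameter, 88 mm tall, already standing in one cell of the carrier, which is thus taken; may be absent. Origin at the centre of its underside
- base_3: pale bottle with red cap, 50 mm diameter, 88 mm tall, already standing in one cell of the carrier, which is thus taken; may be absent. Origin at the centre of its underside
- tape_roll: bystander: roll of brown tape lying flat, 82 mm diameter, 25 mm high. Origin at the centre of its underside
- marker: bystander: marker pen lying flat, 130 mm long along its x, 19 mm thick. Origin under its middle
- paver: bystander: star-shaped concrete paving stone, 135 mm across, 60 mm high. Origin at the centre of its underside

How it is judged (in metres and radians):
On the way, in this order (a step that is already met when the one before it is completed fails the run):
1. the cover is off the pot and lies on the bench (height (world z) of cover below 0.02 m and horizontal distance between cover and pot_p above 0.08 m and horizontal distance between cover and pot_q above 0.08 m and horizontal distance between cover and pot_r above 0.08 m), for 0.2 s.
2. the liner that fits is all the way down in the pot (((horizontal distance between liner_slim and pot_p below 0.008 m and z of liner_slim in the frame of pot_p below 0.011 m and angle between the z axis of liner_slim and the z axis of pot_p, either way round below 0.06 rad) or (horizontal distance between liner_mid and pot_p below 0.008 m and z of liner_mid in the frame of pot_p below 0.011 m and angle between the z axis of liner_mid and the z axis of pot_p, either way round below 0.06 rad) or (horizontal distance between liner_wide and pot_p below 0.008 m and z of liner_wide in the frame of pot_p below 0.011 m and angle between the z axis of liner_wide and the z axis of pot_p, either way round below 0.06 rad)) and ((horizontal distance between liner_slim and pot_q below 0.008 m and z of liner_slim in the frame of pot_q below 0.011 m and angle between the z axis of liner_slim and the z axis of pot_q, either way round below 0.06 rad) or (horizontal distance between liner_mid and pot_q below 0.008 m and z of liner_mid in the frame of pot_q below 0.011 m and angle between the z axis of liner_mid and the z axis of pot_q, either way round below 0.06 rad) or (horizontal distance between liner_wide and pot_q below 0.008 m and z of liner_wide in the frame of pot_q below 0.011 m and angle between the z axis of liner_wide and the z axis of pot_q, either way round below 0.06 rad)) and ((horizontal distance between liner_slim and pot_r below 0.008 m and z of liner_slim in the frame of pot_r below 0.011 m and angle between the z axis of liner_slim and the z axis of pot_r, either way round below 0.06 rad) or (horizontal distance between liner_mid and pot_r below 0.008 m and z of liner_mid in the frame of pot_r below 0.011 m and angle between the z axis of liner_mid and the z axis of pot_r, either way round below 0.06 rad) or (horizontal distance between liner_wide and pot_r below 0.008 m and z of liner_wide in the frame of pot_r below 0.011 m and angle between the z axis of liner_wide and the z axis of pot_r, either way round below 0.06 rad))), for 0.2 s.
3. the cover lies on the liner (horizontal distance between cover and pot_p below 0.015 m and z of cover in the frame of pot_p between 0.081 and 0.096 m and horizontal distance between cover and pot_q below 0.015 m and z of cover in the frame of pot_q between 0.081 and 0.096 m and horizontal distance between cover and pot_r below 0.015 m and z of cover in the frame of pot_r between 0.081 and 0.096 m and angle between cover's own z axis and vertical below 0.08 rad), for 0.2 s.
At the end, for the whole second after the job is handed in: Fitting liner home in the pot (within 6 mm of the floor, 8 mm of centre), cover flat on it (within 15 mm), pot within 30 mm of the pan centre, other liners upright on the bench 70 mm or more from the pot, all jars and bottles upright on cell floors of the carrier, everything at rest (all of step 2 and all of step 3 and horizontal distance between each of pot_p, pot_q, pot_r and scale_pan below 0.03 m and angle between each of pot_p, pot_q, pot_r's own z axis and vertical below 0.06 rad and ((horizontal distance between liner_slim and pot_p below 0.008 m and z of liner_slim in the frame of pot_p below 0.011 m and angle between the z axis of liner_slim and the z axis of pot_p, either way round below 0.06 rad) or (horizontal distance between liner_slim and pot_p above 0.07 m and z of liner_slim in the frame of pot_p below -0.03 m)) and ((horizontal distance between liner_slim and pot_q below 0.008 m and z of liner_slim in the frame of pot_q below 0.011 m and angle between the z axis of liner_slim and the z axis of pot_q, either way round below 0.06 rad) or (horizontal distance between liner_slim and pot_q above 0.07 m and z of liner_slim in the frame of pot_q below -0.03 m)) and ((horizontal distance between liner_slim and pot_r below 0.008 m and z of liner_slim in the frame of pot_r below 0.011 m and angle between the z axis of liner_slim and the z axis of pot_r, either way round below 0.06 rad) or (horizontal distance between liner_slim and pot_r above 0.07 m and z of liner_slim in the frame of pot_r below -0.03 m)) and ((horizontal distance between liner_mid and pot_p below 0.008 m and z of liner_mid in the frame of pot_p below 0.011 m and angle between the z axis of liner_mid and the z axis of pot_p, either way round below 0.06 rad) or (horizontal distance between liner_mid and pot_p above 0.07 m and z of liner_mid in the frame of pot_p below -0.03 m)) and ((horizontal distance between liner_mid and pot_q below 0.008 m and z of liner_mid in the frame of pot_q below 0.011 m and angle between the z axis of liner_mid and the z axis of pot_q, either way round below 0.06 rad) or (horizontal distance between liner_mid and pot_q above 0.07 m and z of liner_mid in the frame of pot_q below -0.03 m)) and ((horizontal distance between liner_mid and pot_r below 0.008 m and z of liner_mid in the frame of pot_r below 0.011 m and angle between the z axis of liner_mid and the z axis of pot_r, either way round below 0.06 rad) or (horizontal distance between liner_mid and pot_r above 0.07 m and z of liner_mid in the frame of pot_r below -0.03 m)) and ((horizontal distance between liner_wide and pot_p below 0.008 m and z of liner_wide in the frame of pot_p below 0.011 m and angle between the z axis of liner_wide and the z axis of pot_p, either way round below 0.06 rad) or (horizontal distance between liner_wide and pot_p above 0.07 m and z of liner_wide in the frame of pot_p below -0.03 m)) and ((horizontal distance between liner_wide and pot_q below 0.008 m and z of liner_wide in the frame of pot_q below 0.011 m and angle between the z axis of liner_wide and the z axis of pot_q, either way round below 0.06 rad) or (horizontal distance between liner_wide and pot_q above 0.07 m and z of liner_wide in the frame of pot_q below -0.03 m)) and ((horizontal distance between liner_wide and pot_r below 0.008 m and z of liner_wide in the frame of pot_r below 0.011 m and angle between the z axis of liner_wide and the z axis of pot_r, either way round below 0.06 rad) or (horizontal distance between liner_wide and pot_r above 0.07 m and z of liner_wide in the frame of pot_r below -0.03 m)) and angle between each of liner_slim, liner_mid, liner_wide, jar_red, jar_blue, jar_yellow, jar_black, base_1, base_2, base_3's own z axis and vertical below 0.1 rad and x of jar_red in the frame of carrier between -0.113 and 0.113 m and y of jar_red in the frame of carrier between -0.074 and 0.074 m and z of each of jar_red, jar_blue, jar_yellow, jar_black, base_1, base_2, base_3 in the frame of carrier below 0.012 m and x of jar_blue in the frame of carrier between -0.113 and 0.113 m and y of jar_blue in the frame of carrier between -0.074 and 0.074 m and x of jar_yellow in the frame of carrier between -0.113 and 0.113 m and y of jar_yellow in the frame of carrier between -0.074 and 0.074 m and x of jar_black in the frame of carrier between -0.113 and 0.113 m and y of jar_black in the frame of carrier between -0.074 and 0.074 m and x of base_1 in the frame of carrier between -0.113 and 0.113 m and y of base_1 in the frame of carrier between -0.074 and 0.074 m and x of base_2 in the frame of carrier between -0.113 and 0.113 m and y of base_2 in the frame of carrier between -0.074 and 0.074 m and x of base_3 in the frame of carrier between -0.113 and 0.113 m and y of base_3 in the frame of carrier between -0.074 and 0.074 m and linear speed of each of jar_red, jar_blue, jar_yellow, jar_black, cover, liner_slim, liner_mid, liner_wide below 0.02 m/s); the robot touches nothing.
It fails at once if the tape roll is moved more than 50 mm (distance of tape_roll from where it was at the start of the episode above 0.05 m).
It fails at once if the marker is moved more than 50 mm (distance of marker from where it was at the start of the episode above 0.05 m).
It fails at once if the paver is moved more than 50 mm (distance of paver from where it was at the start of the episode above 0.05 m).
It fails at once if the ink pot is tipped over (angle between any of pot_p, pot_q, pot_r's own z axis and vertical above 0.6 rad).
Of pot_p, pot_q, pot_r only 1 to 1 are there at a start; the rules pass over those that are not, and their reading is None.
Of base_1, base_2, base_3 only 1 to 2 are there at a start; the rules pass over those that are not, and their reading is None.
Of jar_red, jar_blue, jar_yellow, jar_black only 3 to 4 are there at a start; the rules pass over those that are not, and their reading is None.
At some moment in a run one of jar_red, jar_blue, jar_yellow, jar_black may be knocked a few centimetres aside while the robot is not near it.
Once in a run the grip may slacken for a moment while it holds something.
It also fails if it takes over 200 s, if anything falls off the work surface, if the arm or the gripper's body presses on something with over 40 N, if the wrist force passes 120 N, or if a joint passes its speed limit or range.

## Working session

There is one attempt and no reset: what is moved stays moved. The work goes in short steps, Python scripts to look and compute and a tool call to move; the robot and the scene stay as the last step left them, time stands still between calls to the robot, and variables do not carry over. Pictures are saved under pics/ and viewed, about 12 in all and at most 16, crops included, and the job is handed in when it is done.

Besides the shell and the picture viewer there is one more tool, called after "Call:" by a JSON object that holds its "fn" and its "kwargs". arm_command: Moves the arm, as the interface text tells. Its arguments: {"type":"object","properties":{"rows":{"type":"string"},"squeeze":{"type":"number"}},"required":["rows"]}

```bash
ls; mkdir -p pics; python3 - <<'E'
from rig import readout, eyes, env
import cv2, numpy as np
s=readout.observe(); print(s)
a=eyes.get_image("scene"); b=eyes.get_image("side")
cv2.imwrite("pics/scene0.png",a[...,::-1]); cv2.imwrite("pics/side0.png",b[...,::-1])
for n in("scene","side","wrist"):
    m=eyes.camera_model(n); print(n,m)
E
```

```text
pics
{'time_s': 0.0, 'q': array([ 5.69915349e+01,  2.18429849e+01,  7.43849579e+01,  5.07200750e-05,
        8.38593764e+01, -1.23354974e+01]), 'qvel': array([ 0.01964472,  0.03649833, -0.04447752,  0.06647804, -0.1184713 ,
        0.00648112]), 'joint_efforts': array([ 5.39725806e-04, -4.48442674e+01, -2.31285793e+01, -5.75484910e-05,
        4.57747039e-03, -2.56284108e-05]), 'position': array([0.1940168 , 0.51435359, 0.24769187]), 'tool_rot': array([[-9.35610528e-01,  3.53032931e-01, -8.30960636e-04],
       [ 3.53033758e-01,  9.35609712e-01, -1.27753772e-03],
       [ 3.26441956e-04, -1.48863490e-03, -9.99998839e-01]]), 'ft_force': array([0.55778164, 0.97502518, 0.48742313]), 'wrist_torque': array([-0.06944661, -0.01715863,  0.03051213]), 'grip_width': 0.08541937811097386}
scene {'mtx': array([[470.81439723,   0.        , 276.30184551],
       [  0.        , 470.81439723, 208.50011237],
       [  0.        ,   0.        ,   1.        ]]), 'k1': -0.027094011661537454, 'view': array([[ 0.07341572,  0.99728187,  0.00624533, -0.05346463],
       [-0.6879775 ,  0.04611042,  0.72426569
[... 340 characters left out ...]
w': array([[ 0.96943689, -0.24503397, -0.01226619, -0.58976359],
       [ 0.17742988,  0.66568797,  0.72482975, -0.15675303],
       [-0.16944246, -0.70485309,  0.68881883, -1.1327128 ],
       [ 0.        ,  0.        ,  0.        ,  1.        ]])}
wrist {'mtx': array([[324.0909142 ,   0.        , 279.58218955],
       [  0.        , 324.0909142 , 212.95600419],
       [  0.        ,   0.        ,   1.        ]]), 'k1': 0.006482619994539406, 'view': array([[ 0.35370902,  0.93535246, -0.00238943, -0.54880028],
       [-0.89299696,  0.33692979, -0.29838691,  0.0390316 ],
       [-0.27829186,  0.1076759 ,  0.95444201, -0.38059374],
       [ 0.        ,  0.        ,  0.        ,  1.        ]])}
```

View pics/scene0.png

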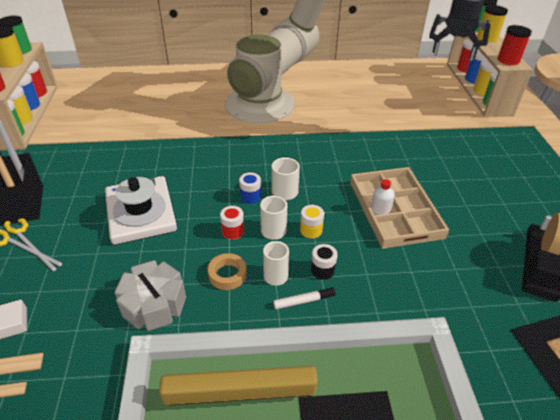

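View pics/side0.png

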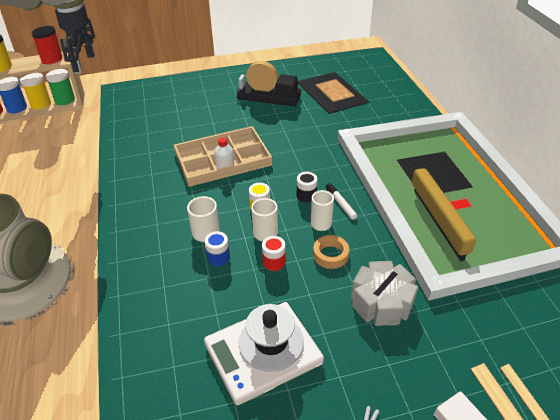

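The scene view shows the scale, pot and cover at (138,205). The liners are at (285,178), (273,217) and (276,263). The jars are blue (250,187), red (232,222), yellow (312,221) and black (324,260). There is one bottle, in the carrier at (383,197). The tape is at (227,271), the marker at (305,298) and the paver at (150,295). I'll segment and fit the silhouettes.

```bash
cat > h.py <<'E'
import numpy as np, cv2
from scipy.optimize import least_squares
def proj(cm,P):
    P=np.atleast_2d(P); c=P@cm["view"][:3,:3].T+cm["view"][:3,3]
    s=np.c_[c[:,0]/-c[:,2],-c[:,1]/-c[:,2]]; s=s*(1+cm["k1"]*(s**2).sum(1,keepdims=True))
    return s@cm["mtx"][:2,:2].T+cm["mtx"][:2,2]
def ray(cm,uv):
    d=np.array([(uv[0]-cm["mtx"][0,2])/cm["mtx"][0,0],(uv[1]-cm["mtx"][1,2])/cm["mtx"][1,1]]); s=d.copy()
    for _ in range(10): s=d/(1+cm["k1"]*(s@s))
    R=cm["view"][:3,:3]; o=-R.T@cm["view"][:3,3]; v=R.T@np.array([s[0],-s[1],-1]); return o,v/np.linalg.norm(v)
def onz(cm,uv,z):
    o,v=ray(cm,uv); return o+v*(z-o[2])/v[2]
def tri(cms,uvs):
    f=lambda X:np.concatenate([proj(c,X)[0]-u for c,u in zip(cms,uvs)])
    X0=onz(cms[0],uvs[0],.05); r=least_squares(f,X0); return r.x,np.abs(r.fun).max()
T=np.linspace(0,2*np.pi,60)
def circ(x,y,z,r): return np.c_[x+r*np.cos(T),y+r*np.sin(T),0*T+z]
def cylbox(cm,x,y,z0,h,r):
    p=proj(cm,np.r_[circ(x,y,z0,r),circ(x,y,z0+h,r)]); return np.r_[p.min(0),p.max(0)]
def comps(img,box):
    """non-mat components within box"""
    hsv=cv2.cvtColor(img,cv2.COLOR_RGB2HSV); g=(hsv[...,0]>60)&(hsv[...,0]<95)&(hsv[...,1]>110)
    m=(~g).astype(np.uint8); M=np.zeros_like(m); x0,y0,x1,y1=box; M[y0:y1,x0:x1]=m[y0:y1,x0:x1]
    M=cv2.morphologyEx(M,cv2.MORPH_OPEN,np.ones((2,2),np.uint8))
    n,l,s,c=cv2.connectedComponentsWithStats(M,connectivity=4); return M,l,s,c
E
python3 - <<'E'
import cv2,numpy as np
from h import *
for n,box,k in(("scene",(95,140,460,330),2),("side",(165,110,435,405),2)):
    a=cv2.imread(f"pics/{n}0.png")[...,::-1]; M,l,s,c=comps(a,box)
    print(n)
    for i in range(1,len(s)):
        if s[i,4]>120: print(i,s[i],c[i].round(1))
    cr=a[box[1]:box[3],box[0]:box[2],::-1]
    cv2.imwrite(f"pics/{n}0c.png",cv2.resize(cr,None,fx=k,fy=k,interpolation=cv2.INTER_CUBIC))
E
```

```text
scene
2 [ 260  158   42  130 3377] [279.  219.9]
3 [ 351  167  100   83 5440] [398.8 208.4]
4 [239 173  24  32 643] [250.9 188.2]
5 [ 105  176   74   70 3957] [139.8 210.1]
6 [300 205  26  35 764] [312.5 221.9]
7 [220 206  26  35 765] [232.9 222.9]
8 [312 244  27  36 790] [324.6 261. ]
9 [ 208  254   40   38 1099] [227.7 272.2]
10 [ 115  261   73   70 3884] [151.4 295.8]
11 [274 289  62  22 646] [303.1 299.2]
12 [ 250  317  201   14 1512] [376.2 325.9]
side
2 [  338   116    98   212 13549] [397.  213.9]
3 [ 174  127   99   61 3926] [222.6 156.3]
4 [ 297  172   62   60 1744] [321.7 201.7]
6 [ 249  183   38   90 2130] [267.4 227.2]
7 [ 188  197   43   71 1899] [209.1 230.1]
8 [314 236  37  35 923] [331.7 252.5]
9 [ 205  303  120  103 7494] [263.2 352.5]
```

View pics/scene0c.png

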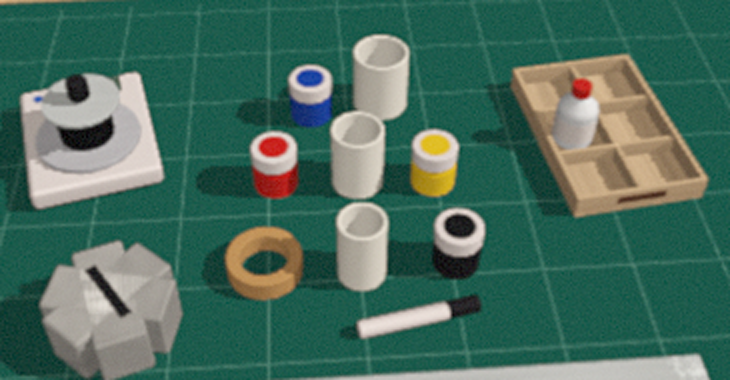

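View pics/side0c.png

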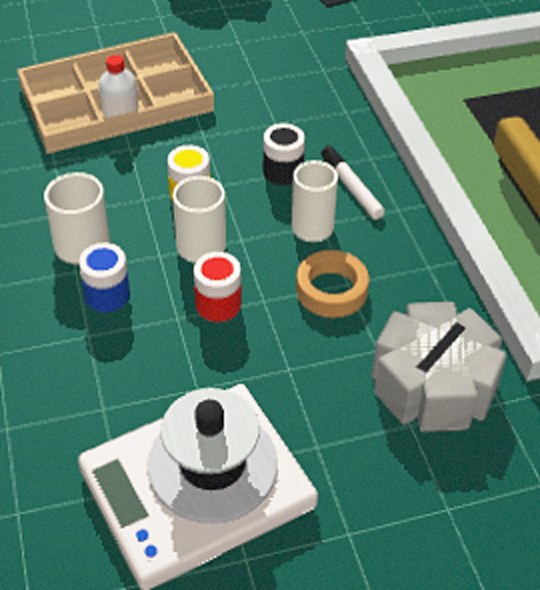

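Scene view: the scale is at left, the wide liner at the back, mid in the middle and slim at the front. The carrier is at right with its bottle in one middle cell. Next I'll triangulate the tops (crop pixels/2 plus offset) and refine them with silhouettes.

```bash
python3 - <<'E'
import cv2,numpy as np
from h import *
from rig import eyes
C=[eyes.camera_model(n) for n in("scene","side")]
pts=dict(blue=((310,80),(102,259)),red=((273,148),(218,268)),yellow=((435,146),(188,159)),black=((460,226),(284,137)),
wide=((381,56),(75,197)),mid=((357,133),(200,196)),slim=((362,222),(315,180)),cover=((81,100),(210,430)),knob=((76,79),(209,404)),
bottlecap=((582,88),(115,63)),cA=((513,70),(20,72)),cB=((632,56),(178,35)),cC=((706,182),(213,96)),cD=((577,208),(46,147)),
tape=((264,250),(333,273)),paver=((109,285),(440,348)),pan=((87,132),(212,465)), s1=((22,92),(148,585)),s2=((138,74),(80,460)),s3=((161,178),(243,387)),s4=((36,203),(316,495)))
for k,(a,b) in pts.items():
    u=[np.array(a)/2+(95,140),np.array(b)/2+(165,110)]
    X,e=tri(C,u); print(k,X.round(4),'res',round(e,1),'R',round(np.hypot(X[0],X[1]),3))
a=cv2.imread("pics/scene0.png")[...,::-1]; M,l,s,c=comps(a,(95,140,460,330))
for n,i,h,r in(("blue",4,.06,.026),("yellow",6,.06,.026),("red",7,.06,.026),("black",8,.06,.026),("tape",9,.025,.041)):
    bx=np.r_[s[i,:2],s[i,:2]+s[i,2:4]]-.5
    f=least_squares(lambda p:cylbox(C[0],p[0],p[1],0,h,r)-bx,[.45,0]); print(n,f.x.round(4),f.fun.round(1))
E
```

```text
blue [ 0.4509 -0.0453  0.0573] res 0.1 R 0.453
red [ 0.5712 -0.0919  0.0588] res 0.1 R 0.579
yellow [0.5788 0.0942 0.0573] res 0.1 R 0.586
black [0.7028 0.1042 0.0581] res 0.4 R 0.71
wide [0.4346 0.0434 0.076 ] res 0.4 R 0.437
mid [0.5737 0.0043 0.0786] res 0.1 R 0.574
slim [ 0.7083 -0.0008  0.0779] res 0.7 R 0.708
cover [ 0.51   -0.3128  0.09  ] res 0.5 R 0.598
knob [ 0.5116 -0.3099  0.1249] res 0.1 R 0.598
bottlecap [0.5211 0.2759 0.0853] res 0.2 R 0.59
cA [0.4142 0.2378 0.0737] res 14.0 R 0.478
cB [0.588  0.2869 0.154 ] res 14.3 R 0.654
cC [ 0.6396  0.3881 -0.0101] res 18.3 R 0.748
cD [ 0.4374  0.3596 -0.1677] res 13.9 R 0.566
tape [ 0.6989 -0.1048  0.0302] res 0.6 R 0.707
paver [ 0.7602 -0.2567  0.0616] res 1.1 R 0.802
pan [ 0.5091 -0.3167  0.0378] res 0.7 R 0.6
s1 [ 0.4257 -0.4149  0.0296] res 2.2 R 0.594
s2 [ 0.3879 -0.2706  0.0237] res 0.9 R 0.473
s3 [ 0.5661 -0.2239  0.0158] res 0.7 R 0.609
s4 [ 0.6001 -0.3635  0.018 ] res 0.2 R 0.702
blue [ 0.4524 -0.0447] [ 1.3  0.3 -1.3 -0.2]
yellow [0.581  0.0951] [ 1.1  0.6 -1.1 -0.5]
red [ 0.5718 -0.0906] [ 1.1  0.6 -1.1 -0.5]
black [0.7019 0.1065] [ 0.4 -0.3 -0.3  0.3]
tape [ 0.7027 -0.1033] [ 0.6  0.4 -0.6 -0.3]
```

Call:
{"fn": "arm_command", "kwargs": {"rows": "0 0 0 0 0 0 6.93; 0 0 0 0 0 0 6.93; 0 0 0 0 0 0 6.93; 0 0 0 0 0 0 6.93; 0 0 0 0 0 0 6.93", "squeeze": 60}}

```text
time_s: 0.52
position: [0.1941, 0.5144, 0.2479]
tool_rot: [[-0.564, 0.826, -0.0], [0.826, 0.564, -0.001], [-0.0, -0.001, -1.0]]
ft_force: [-1.1, 0.1, 0.2]
grip_width: 0.0854
```

Call:
{"fn": "arm_command", "kwargs": {"rows": "0 0 0 0 0 0 6.93; 0 0 0 0 0 0 6.93; 0 0 0 0 0 0 6.93; 0 0 0 0 0 0 6.93; 0 0 0 0 0 0 6.93"}}

```text
time_s: 0.93
position: [0.194, 0.5144, 0.2479]
tool_rot: [[0.005, 1.0, -0.001], [1.0, -0.005, -0.001], [-0.001, -0.001, -1.0]]
ft_force: [0.1, -0.2, -0.9]
grip_width: 0.0853
```

```bash
cat > st.py <<'E'
import sys
from rig import readout
import numpy as np
s=readout.observe(); R=s["tool_rot"]; p=s["position"]
print("t",round(s["time_s"],2),"p",p.round(4),"w",round(s["grip_width"],4),"F",s["ft_force"].round(1),"yaw",round(np.degrees(np.arctan2(R[1,0],R[0,0])),2),"tilt",np.degrees(R[:2,2]).round(2))
if len(sys.argv)>3:
    t=np.array(list(map(float,sys.argv[1:4]))); print("tool shift mm",(R.T@(t-p)*1000).round(1))
E
python3 st.py .51 -.312 .20; python3 - <<'E'
import numpy as np
from h import *
from rig import eyes,readout
C=[eyes.camera_model(n) for n in("scene","side")]
pts=dict(A=((513,70),(46,147)),B=((632,56),(20,72)),C_=((706,182),(178,35)),D=((577,208),(213,96)),mk1=((358,333),(378,215)),mk2=((480,300),(327,150)))
for k,(a,b) in pts.items():
    u=[np.array(a)/2+(95,140),np.array(b)/2+(165,110)]
    X,e=tri(C,u); print(k,X.round(4),'res',round(e,1), 'scene@.03',onz(C[0],u[0],.03).round(4),'side@.03',onz(C[1],u[1],.03).round(4))
v=eyes.camera_model("wrist")["view"]; s=readout.observe()
print("cam in tool",(s["tool_rot"].T@(-v[:3,:3].T@v[:3,3]-s["position"])).round(4),"axis",(s["tool_rot"].T@(-v[2,:3])).round(3))
E
```

```text
t 0.93 p [0.194  0.5144 0.2479] w 0.0853 F [ 0.1 -0.2 -0.9] yaw 89.69 tilt [-0.03 -0.05]
tool shift mm [-824.6  320.5   48.4]
A [0.4105 0.2183 0.0183] res 2.1 scene@.03 [0.416  0.2197 0.03  ] side@.03 [0.4132 0.1948 0.03  ]
B [0.3945 0.3839 0.0231] res 1.4 scene@.03 [0.3973 0.384  0.03  ] side@.03 [0.3964 0.3667 0.03  ]
C_ [0.6296 0.4052 0.0264] res 0.8 scene@.03 [0.6311 0.4046 0.03  ] side@.03 [0.6293 0.3958 0.03  ]
D [0.6487 0.2515 0.019 ] res 0.8 scene@.03 [0.6605 0.2456 0.03  ] side@.03 [0.6449 0.2418 0.03  ]
mk1 [ 0.7918 -0.0091  0.0048] res 0.2 scene@.03 [ 0.8096 -0.0107  0.03  ] side@.03 [ 0.7806 -0.032   0.03  ]
mk2 [0.7657 0.1193 0.0111] res 0.6 scene@.03 [0.7782 0.1164 0.03  ] side@.03 [0.7587 0.0959 0.03  ]
cam in tool [ 0.0762  0.0006 -0.1258] axis [-0.3   -0.001  0.954]
```

Call:
{"fn": "arm_command", "kwargs": {"rows": "0 -37.5 14.6 2 0 0 0; 0 -37.5 14.6 2 0 0 0; 0 -37.5 14.6 2 0 0 0; 0 -37.5 14.6 2 0 0 0; 0 -37.5 14.6 2 0 0 0"}}

```text
time_s: 1.35
position: [0.2672, 0.3254, 0.238]
tool_rot: [[-0.001, 1.0, -0.0], [1.0, 0.001, -0.0], [-0.0, -0.0, -1.0]]
ft_force: [2.2, 0.0, 0.8]
grip_width: 0.0855
```

Call:
{"fn": "arm_command", "kwargs": {"rows": "0 -37.5 14.6 2 0 0 0; 0 -37.5 14.6 2 0 0 0; 0 -37.5 14.6 2 0 0 0; 0 -37.5 14.6 2 0 0 0; 0 -37.5 14.6 2 0 0 0"}}

```text
time_s: 1.77
position: [0.3403, 0.1378, 0.2282]
tool_rot: [[-0.001, 1.0, 0.0], [1.0, 0.001, 0.0], [0.0, 0.0, -1.0]]
ft_force: [1.1, 2.0, 0.2]
grip_width: 0.0857
```

Call:
{"fn": "arm_command", "kwargs": {"rows": "0 -37.5 14.6 2 0 0 0; 0 -37.5 14.6 2 0 0 0; 0 -37.5 14.6 2 0 0 0; 0 -37.5 14.6 2 0 0 0; 0 -37.5 14.6 2 0 0 0"}}

```text
time_s: 2.18
position: [0.4135, -0.0499, 0.2182]
tool_rot: [[0.0, 1.0, -0.0], [1.0, -0.0, 0.0], [0.0, -0.0, -1.0]]
ft_force: [0.8, 1.2, -0.3]
grip_width: 0.0856
```

Call:
{"fn": "arm_command", "kwargs": {"rows": "0 -37.5 14.6 2 0 0 0; 0 -37.5 14.6 2 0 0 0; 0 -37.5 14.6 2 0 0 0; 0 -37.5 14.6 2 0 0 0; 0 0 0 0 0 0 0"}}

```text
time_s: 2.6
position: [0.4734, -0.2036, 0.2091]
tool_rot: [[0.004, 1.0, 0.0], [1.0, -0.004, -0.001], [-0.001, 0.0, -1.0]]
ft_force: [-1.0, -0.2, -0.6]
grip_width: 0.0853
```

```bash
python3 st.py .51 -.312 .20; python3 - <<'E'
import cv2,pickle
from rig import eyes
cm=eyes.camera_model("wrist"); a=eyes.get_image("wrist"); cv2.imwrite("pics/w1.png",a[...,::-1]); pickle.dump(cm,open("pics/w1.pkl","wb"))
E
```

```text
t 2.6 p [ 0.4734 -0.2036  0.2091] w 0.0853 F [-1.  -0.2 -0.6] yaw 89.78 tilt [ 0.01 -0.08]
tool shift mm [-108.3   37.     9.2]
```

View pics/w1.png

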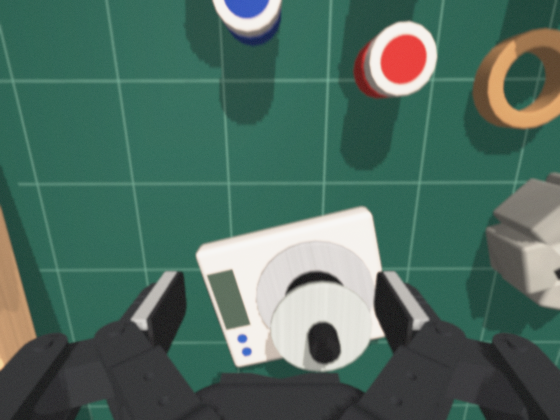

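Wrist view: the cover disc is centred at about (321,325), the knob top at (324,331), the pan at about (316,292), and the red cap at (403,59).

```bash
python3 - <<'E'
import pickle,numpy as np
from h import *
cm=pickle.load(open("pics/w1.pkl","rb"))
for n,u,z in(("disc",(321,325),.094),("knobtop",(324,331),.122),("pan",(316,292),.04),("red",(403,59),.06),("tape",(528,74),.025)): print(n,onz(cm,u,z).round(4))
from rig import eyes
sc=eyes.camera_model("scene")
print(tri([sc,cm],[(76/2+95,79/2+140),(324,331)]))
print(tri([sc,cm],[(273/2+95,148/2+140),(403,59)]))
E
```

```text
disc [ 0.5094 -0.3062  0.094 ]
knobtop [ 0.5078 -0.2909  0.122 ]
pan [ 0.5107 -0.3062  0.04  ]
red [ 0.5693 -0.09    0.06  ]
tape [ 0.6923 -0.0981  0.025 ]
(array([ 0.50912053, -0.30135377,  0.11112757]), np.float64(5.276223079095985))
(array([ 0.56997014, -0.08995947,  0.0583032 ]), np.float64(0.7823048236216152))
```

Call:
{"fn": "arm_command", "kwargs": {"rows": "0 -35.5 12 3 0 0 0; 0 -35.5 12 3 0 0 0; 0 -35.5 12 3 0 0 0; 0 0 0 28 0 0 0; 0 0 0 28 0 0 0"}}

```text
time_s: 3.07
position: [0.5084, -0.3054, 0.145]
tool_rot: [[0.001, 1.0, 0.002], [1.0, -0.001, -0.002], [-0.002, 0.002, -1.0]]
ft_force: [-0.1, 1.7, -0.7]
grip_width: 0.0853
```

Call:
{"fn": "arm_command", "kwargs": {"rows": "0 0 0 28 0 0 0; 0 0 0 0 0 0 0; 1 0 0 0 0 0 0; 1 0 0 0 0 0 0; 1 0 0 0 0 0 0"}}

```text
time_s: 3.48
position: [0.5087, -0.3045, 0.1195]
tool_rot: [[-0.001, 1.0, 0.003], [1.0, 0.001, -0.002], [-0.002, 0.003, -1.0]]
ft_force: [-0.0, -0.5, 0.7]
grip_width: 0.0516
```

Call:
{"fn": "arm_command", "kwargs": {"rows": "1 0 0 0 0 0 0; 1 0 0 0 0 0 0; 1 0 0 0 0 0 0; 1 0 0 0 0 0 0; 1 0 0 0 0 0 0"}}

```text
time_s: 3.9
position: [0.5084, -0.3045, 0.1189]
tool_rot: [[-0.001, 1.0, 0.002], [1.0, 0.001, -0.002], [-0.002, 0.002, -1.0]]
ft_force: [-0.7, 0.8, 6.6]
grip_width: 0.0241
```

```bash
python3 st.py .44 -.16 .20
```

```text
t 3.9 p [ 0.5084 -0.3045  0.1189] w 0.0241 F [-0.7  0.8  6.6] yaw 90.03 tilt [ 0.12 -0.1 ]
tool shift mm [144.4 -68.2 -81.5]
```

Call:
{"fn": "arm_command", "kwargs": {"rows": "1 0 0 -10 0 0 0; 1 0 0 -20 0 0 0; 1 0 0 -25 0 0 0; 1 0 0 -25 0 0 0; 1 0 0 0 0 0 0"}}

```text
time_s: 4.32
position: [0.5092, -0.3053, 0.2032]
tool_rot: [[-0.001, 1.0, 0.007], [1.0, 0.001, -0.006], [-0.006, 0.007, -1.0]]
ft_force: [0.7, 0.3, 0.2]
grip_width: 0.024
```

```bash
python3 st.py .44 -.16 .20; python3 - <<'E'
import cv2,pickle,numpy as np
from rig import eyes
cm=eyes.camera_model("wrist"); a=eyes.get_image("wrist"); cv2.imwrite("pics/w2.png",a[...,::-1]); pickle.dump(cm,open("pics/w2.pkl","wb"))
b=eyes.get_image("side"); cv2.imwrite("pics/side2.png",b[...,::-1])
c=eyes.get_image("scene")
t=lambda im,k:cv2.resize(im,None,fx=k,fy=k,interpolation=cv2.INTER_CUBIC)
out=np.hstack([t(a[:,100:460],1.0)[:400],t(b[280:410,190:340],400/130)[:400,:420]]); print(out.shape)
cv2.imwrite("pics/m2.png",out[...,::-1])
E
```

```text
t 4.32 p [ 0.5092 -0.3053  0.2032] w 0.024 F [0.7 0.3 0.2] yaw 90.04 tilt [ 0.39 -0.36]
tool shift mm [145.4 -69.2   1.8]
(400, 780, 3)
```

View pics/m2.png

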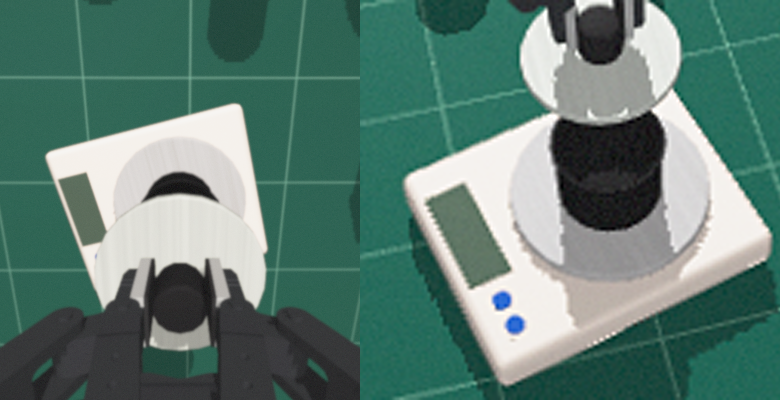

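Call:
{"fn": "arm_command", "kwargs": {"rows": "1 36.3 -17.3 0 0 0 0; 1 36.3 -17.3 0 0 0 0; 1 36.3 -17.3 0 0 0 0; 1 36.3 -17.3 0 0 0 0; 1 0 0 30 0 0 0"}}

```text
time_s: 4.88
position: [0.437, -0.1546, 0.1703]
tool_rot: [[-0.004, 1.0, 0.004], [1.0, 0.004, -0.002], [-0.002, 0.004, -1.0]]
ft_force: [2.1, -0.9, -1.6]
grip_width: 0.0236
```

Call:
{"fn": "arm_command", "kwargs": {"rows": "1 0 0 36 0 0 0; 1 0 0 36 0 0 0; 1 0 0 36 0 0 0; 1 0 0 20 0 0 0; 1 0 0 0 0 0 0"}}

```text
time_s: 5.3
position: [0.4364, -0.1576, 0.0354]
tool_rot: [[-0.0, 1.0, -0.008], [1.0, 0.0, 0.005], [0.005, -0.008, -1.0]]
ft_force: [-1.0, 0.0, -1.3]
grip_width: 0.0238
```

```bash
python3 st.py .44 -.16 .032
```

```text
t 5.3 p [ 0.4364 -0.1576  0.0354] w 0.0238 F [-1.   0.  -1.3] yaw 90.02 tilt [-0.45  0.31]
tool shift mm [-2.4  3.6  3.3]
```

Call:
{"fn": "arm_command", "kwargs": {"rows": "1 0 0 0 0 0 0; 1 0 0 2 0 0 0; 1 0 0 1 0 0 0; 1 0 0 1 0 0 0; 1 0 0 0 0 0 0"}}

```text
time_s: 5.72
position: [0.4389, -0.1593, 0.036]
tool_rot: [[-0.001, 1.0, 0.001], [1.0, 0.001, -0.001], [-0.001, 0.001, -1.0]]
ft_force: [-1.1, 0.2, -1.0]
grip_width: 0.0236
```

```bash
python3 st.py .44 -.16 .032
```

```text
t 5.72 p [ 0.4389 -0.1593  0.036 ] w 0.0236 F [-1.1  0.2 -1. ] yaw 90.03 tilt [ 0.07 -0.05]
tool shift mm [-0.7  1.1  4. ]
```

Call:
{"fn": "arm_command", "kwargs": {"rows": "1 0 0 1 0 0 0; 1 0 0 1 0 0 0; 1 0 0 1 0 0 0; 1 0 0 0 0 0 0; 1 0 0 0 0 0 0"}}

```text
time_s: 6.13
position: [0.4387, -0.1591, 0.0323]
tool_rot: [[-0.0, 1.0, -0.0], [1.0, 0.0, 0.0], [0.0, -0.0, -1.0]]
ft_force: [-0.3, -0.8, -1.0]
grip_width: 0.0238
```

```bash
python3 st.py .44 -.16 .032
```

```text
t 6.13 p [ 0.4387 -0.1591  0.0323] w 0.0238 F [-0.3 -0.8 -1. ] yaw 90.03 tilt [-0.01  0.  ]
tool shift mm [-0.9  1.3  0.3]
```

Call:
{"fn": "arm_command", "kwargs": {"rows": "1 0 0 1 0 0 0; 1 0 0 1 0 0 0; 1 0 0 0 0 0 0; 0 0 0 0 0 0 0; 0 0 0 0 0 0 0"}}

```text
time_s: 6.55
position: [0.4388, -0.1592, 0.0304]
tool_rot: [[-0.0, 1.0, 0.0], [1.0, 0.0, -0.0], [-0.0, 0.0, -1.0]]
ft_force: [0.3, -0.2, -1.0]
grip_width: 0.0473
```

Call:
{"fn": "arm_command", "kwargs": {"rows": "0 0 0 0 0 0 0; 0 0 0 0 0 0 0; 0 0 0 -30 0 0 0; 0 0 0 -35 0 0 0; 0 0 0 -35 0 0 0"}}

```text
time_s: 6.97
position: [0.4382, -0.1588, 0.1312]
tool_rot: [[-0.0, 1.0, -0.002], [1.0, 0.0, 0.001], [0.001, -0.002, -1.0]]
ft_force: [0.2, -0.9, 0.3]
grip_width: 0.0855
```

```bash
python3 st.py .51 -.31 .20; python3 - <<'E'
import cv2,pickle,numpy as np
from rig import eyes
cm=eyes.camera_model("wrist"); a=eyes.get_image("wrist"); cv2.imwrite("pics/w3.png",a[...,::-1]); pickle.dump(cm,open("pics/w3.pkl","wb"))
E
```

```text
t 6.97 p [ 0.4382 -0.1588  0.1312] w 0.0855 F [ 0.2 -0.9  0.3] yaw 90.03 tilt [-0.1   0.07]
tool shift mm [-151.1   71.6  -69.1]
```

View pics/w3.png

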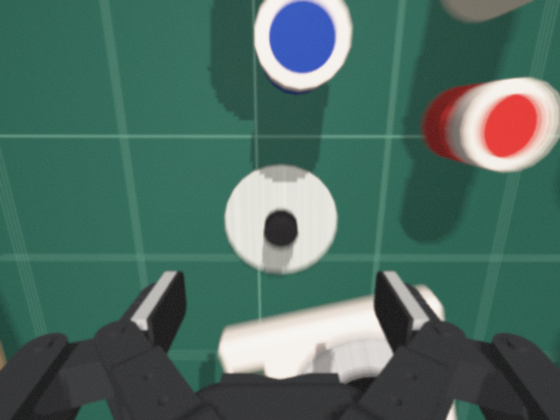

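Call:
{"fn": "arm_command", "kwargs": {"rows": "0 -15 7 -30 0 0 0; 0 -30 14 -30 0 0 0; 0 -35 17 0 0 0 0; 0 -35 17 0 0 0 0; 0 -35 16 0 0 0 0", "squeeze": 20}}

```text
time_s: 7.43
position: [0.5095, -0.3086, 0.1888]
tool_rot: [[-0.001, 1.0, 0.001], [1.0, 0.001, -0.001], [-0.001, 0.001, -1.0]]
ft_force: [0.6, -0.1, 0.2]
grip_width: 0.0855
```

Call:
{"fn": "arm_command", "kwargs": {"rows": "0 0 0 0 0 0 0; 0 0 0 0 0 0 0; 0 0 0 0 0 0 0; 0 0 0 30 0 0 0; 0 0 0 20 0 0 0"}}

```text
time_s: 7.85
position: [0.5084, -0.3056, 0.1378]
tool_rot: [[-0.002, 1.0, 0.0], [1.0, 0.002, -0.0], [-0.0, 0.0, -1.0]]
ft_force: [0.1, 0.3, -1.1]
grip_width: 0.0858
```

```bash
python3 st.py .509 -.309 .078; python3 - <<'E'
import cv2,pickle,numpy as np
from h import *
from rig import eyes
cm=pickle.load(open("pics/w3.pkl","rb"))
print("cover",onz(cm,(281,220),.006).round(4),"blue",onz(cm,(302,37),.06).round(4),"red",onz(cm,(511,126),.06).round(4))
b=eyes.get_image("side");c=eyes.get_image("scene"); cv2.imwrite("pics/side3.png",b[...,::-1]); cv2.imwrite("pics/scene3.png",c[...,::-1])
t=lambda im:cv2.resize(im,(400,400),interpolation=cv2.INTER_CUBIC)
cv2.imwrite("pics/m3.png",np.hstack([t(b[290:390,210:310]),t(c[160:240,98:178])])[...,::-1])
E
```

```text
t 7.85 p [ 0.5084 -0.3056  0.1378] w 0.0858 F [ 0.1  0.3 -1.1] yaw 90.09 tilt [ 0.02 -0.01]
tool shift mm [-3.3  0.5 59.8]
cover [ 0.4394 -0.1675  0.006 ] blue [ 0.4506 -0.0443  0.06  ] red [ 0.5737 -0.0912  0.06  ]
```

View pics/m3.png

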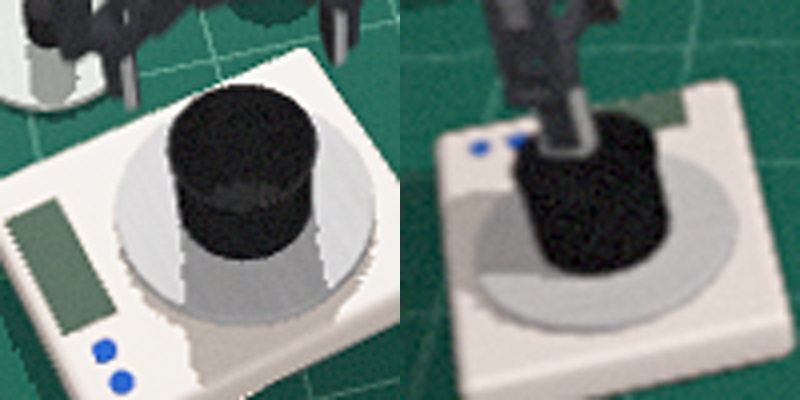

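The side crop shows the pot's lip ellipse centred at about (243,147), which is full-frame (270.8,326.8), and it is 37.5 px wide.

```bash
python3 - <<'E'
from h import *
from rig import eyes
c=eyes.camera_model("side"); X=onz(c,(270.75,326.75),.088); print(X.round(4))
for r in(.03525,.03925,.04325): 
    p=proj(c,circ(X[0],X[1],.088,r)); print(r,np.r_[p.min(0),p.max(0)].round(1),np.ptp(p,axis=0).round(1))
E
python3 st.py .5095 -.312 .090
```

```text
[ 0.5112 -0.3164  0.088 ]
0.03525 [251.4 310.9 290.1 343.5] [38.6 32.6]
0.03925 [249.3 309.1 292.3 345.4] [43.  36.3]
0.04325 [247.1 307.3 294.4 347.4] [47.4 40. ]
t 7.95 p [ 0.5074 -0.3048  0.1358] w 0.0855 F [-0.2  0.4  0.2] yaw 90.09 tilt [-0.27  0.26]
tool shift mm [-7.4  2.3 45.7]
```

Call:
{"fn": "arm_command", "kwargs": {"rows": "0 -9 3 10 0 0 0; 0 0 0 20 0 0 0; 0 0 0 20 0 0 0; 0 0 0 8 0 0 0; 0 0 0 0 0 0 0"}}

```text
time_s: 8.37
position: [0.5116, -0.3159, 0.0794]
tool_rot: [[-0.001, 1.0, -0.001], [1.0, 0.001, 0.001], [0.001, -0.001, -1.0]]
ft_force: [-0.9, 0.1, 0.7]
grip_width: 0.0855
```

```bash
python3 st.py .5105 -.314 .078
```

```text
t 8.37 p [ 0.5116 -0.3159  0.0794] w 0.0855 F [-0.9  0.1  0.7] yaw 90.03 tilt [-0.08  0.08]
tool shift mm [ 1.9 -1.1  1.4]
```

Now I'll squeeze lightly on the lip to centre the pot in x, then release, turn 90° and squeeze again.

Call:
{"fn": "arm_command", "kwargs": {"rows": "1 0 0 0 0 0 0; 1 0 0 0 0 0 0; 1 0 0 0 0 0 0; 1 0 0 0 0 0 0; 1 0 0 0 0 0 0"}}

```text
time_s: 8.78
position: [0.512, -0.3166, 0.0823]
tool_rot: [[-0.001, 1.0, 0.001], [1.0, 0.001, -0.002], [-0.002, 0.001, -1.0]]
ft_force: [-4.9, 0.8, 6.4]
grip_width: 0.0675
```

```bash
python3 st.py
```

```text
t 8.78 p [ 0.512  -0.3166  0.0823] w 0.0675 F [-4.9  0.8  6.4] yaw 90.03 tilt [ 0.08 -0.12]
```

Call:
{"fn": "arm_command", "kwargs": {"rows": "0 0 0 0 0 0 0; 0 0 0 0 0 0 0; 0 0 0 0 0 0 0; 0 0 0 -20 0 0 0; 0 0 0 -30 0 0 -7"}}

```text
time_s: 9.2
position: [0.511, -0.3152, 0.1285]
tool_rot: [[-0.122, 0.993, -0.004], [0.993, 0.122, 0.004], [0.004, -0.004, -1.0]]
ft_force: [-0.4, -0.1, 0.0]
grip_width: 0.0855
```

```bash
python3 st.py .51 -.314 .078
```

```text
t 9.2 p [ 0.511  -0.3152  0.1285] w 0.0855 F [-0.4 -0.1  0. ] yaw 96.99 tilt [-0.23  0.23]
tool shift mm [ 1.1 -0.6 50.5]
```

Call:
{"fn": "arm_command", "kwargs": {"rows": "0 0 0 0 0 0 -6.92; 0 0 0 0 0 0 -6.92; 0 0 0 0 0 0 -6.92; 0 0 0 0 0 0 -6.92; 0 0 0 0 0 0 -6.92"}}

```text
time_s: 9.62
position: [0.512, -0.316, 0.1304]
tool_rot: [[-0.669, 0.743, 0.0], [0.743, 0.669, -0.0], [-0.0, 0.0, -1.0]]
ft_force: [0.4, -1.1, -0.3]
grip_width: 0.0857
```

Call:
{"fn": "arm_command", "kwargs": {"rows": "0 0 0 0 0 0 -6.92; 0 0 0 0 0 0 -6.92; 0 0 0 0 0 0 -6.92; 0 0 0 0 0 0 -6.92; 0 0 0 0 0 0 -6.92"}}

```text
time_s: 10.03
position: [0.512, -0.3161, 0.1304]
tool_rot: [[-0.973, 0.232, 0.0], [0.232, 0.973, -0.0], [-0.0, -0.0, -1.0]]
ft_force: [1.0, -1.0, 0.7]
grip_width: 0.0852
```

Call:
{"fn": "arm_command", "kwargs": {"rows": "0 0 0 0 0 0 -6.92; 0 0 0 0 0 0 -6.92; 0 0 0 0 0 0 0; 0 0 0 0 0 0 0; 0 0 0 0 0 0 0"}}

```text
time_s: 10.45
position: [0.5119, -0.3161, 0.1303]
tool_rot: [[-1.0, 0.002, 0.0], [0.002, 1.0, -0.0], [-0.0, -0.0, -1.0]]
ft_force: [0.4, -0.6, 0.4]
grip_width: 0.0854
```

```bash
python3 st.py .512 -.3145 .078
```

```text
t 10.45 p [ 0.5119 -0.3161  0.1303] w 0.0854 F [ 0.4 -0.6  0.4] yaw 179.87 tilt [ 0. -0.]
tool shift mm [-0.1  1.6 52.3]
```

Call:
{"fn": "arm_command", "kwargs": {"rows": "0 0 0 20 0 0 0; 0 0 0 20 0 0 0; 0 0 0 12 0 0 0; 0 0 0 0 0 0 0; 0 0 0 0 0 0 0"}}

```text
time_s: 10.87
position: [0.5118, -0.3161, 0.0783]
tool_rot: [[-1.0, 0.0, -0.001], [0.0, 1.0, 0.0], [0.001, 0.0, -1.0]]
ft_force: [-0.4, -0.5, 0.7]
grip_width: 0.0856
```

Call:
{"fn": "arm_command", "kwargs": {"rows": "1 0 0 0 0 0 0; 1 0 0 0 0 0 0; 1 0 0 0 0 0 0; 1 0 0 0 0 0 0; 1 0 0 0 0 0 0"}}

```text
time_s: 11.28
position: [0.5122, -0.3157, 0.08]
tool_rot: [[-1.0, -0.001, 0.002], [-0.001, 1.0, -0.001], [-0.002, -0.001, -1.0]]
ft_force: [-1.4, 4.2, 7.2]
grip_width: 0.0675
```

```bash
python3 st.py .708 -.0005 .20
```

```text
t 11.28 p [ 0.5122 -0.3157  0.08  ] w 0.0675 F [-1.4  4.2  7.2] yaw -179.96 tilt [ 0.1  -0.03]
tool shift mm [-196.2  315.  -119.9]
```

Call:
{"fn": "arm_command", "kwargs": {"rows": "0 0 0 0 0 0 0; 0 0 0 0 0 0 0; 0 0 0 0 0 0 0; 0 0 0 0 0 0 0; 0 0 0 -20 0 0 0"}}

```text
time_s: 11.7
position: [0.5106, -0.3151, 0.0954]
tool_rot: [[-1.0, -0.001, -0.005], [-0.001, 1.0, 0.004], [0.005, 0.004, -1.0]]
ft_force: [0.3, -0.6, -0.3]
grip_width: 0.0855
```

Call:
{"fn": "arm_command", "kwargs": {"rows": "0 0 0 -30 0 0 0; 0 0 0 -35 0 0 0; 0 0 0 -35 0 0 0; 0 0 0 0 0 0 0; 0 0 0 0 0 0 0"}}

```text
time_s: 12.12
position: [0.5123, -0.3165, 0.2002]
tool_rot: [[-1.0, -0.001, 0.003], [-0.001, 1.0, -0.003], [-0.003, -0.003, -1.0]]
ft_force: [0.1, -0.4, -1.6]
grip_width: 0.0854
```

```bash
python3 st.py .708 -.0005 .20
```

```text
t 12.12 p [ 0.5123 -0.3165  0.2002] w 0.0854 F [ 0.1 -0.4 -1.6] yaw -179.94 tilt [ 0.18 -0.17]
tool shift mm [-1.961e+02  3.158e+02 -1.000e-01]
```

Call:
{"fn": "arm_command", "kwargs": {"rows": "0 -12.2 39.5 0 0 0 0; 0 -12.2 39.5 0 0 0 0; 0 -12.2 39.5 0 0 0 0; 0 -12.2 39.5 0 0 0 0; 0 -12.2 39.5 0 0 0 0"}}

```text
time_s: 12.53
position: [0.5723, -0.1165, 0.1967]
tool_rot: [[-1.0, -0.001, -0.003], [-0.001, 1.0, 0.001], [0.003, 0.001, -1.0]]
ft_force: [2.1, -0.6, 0.5]
grip_width: 0.0848
```

Call:
{"fn": "arm_command", "kwargs": {"rows": "0 -12.2 39.5 0 0 0 0; 0 -12.2 39.5 0 0 0 0; 0 -12.2 39.5 0 0 0 0; 0 0 0 0 0 0 0; 0 0 0 0 0 0 0"}}

```text
time_s: 12.95
position: [0.6088, 0.0022, 0.1966]
tool_rot: [[-1.0, -0.005, -0.003], [-0.005, 1.0, 0.0], [0.003, 0.0, -1.0]]
ft_force: [-0.0, 0.4, -0.2]
grip_width: 0.0858
```

```bash
python3 st.py .708 -.0005 .20; python3 - <<'E'
import cv2,pickle,numpy as np
from rig import eyes
cm=eyes.camera_model("wrist"); a=eyes.get_image("wrist"); cv2.imwrite("pics/w4.png",a[...,::-1]); pickle.dump(cm,open("pics/w4.pkl","wb"))
E
```

```text
t 12.95 p [0.6088 0.0022 0.1966] w 0.0858 F [-0.   0.4 -0.2] yaw -179.73 tilt [-0.16  0.02]
tool shift mm [-99.2  -3.2  -3.7]
```

View pics/w4.png

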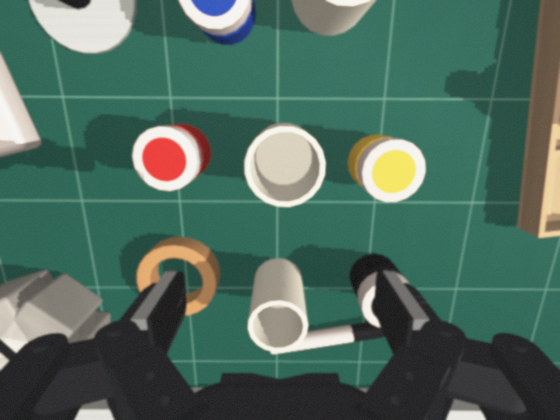

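Slim mouth is at (278,327), the mid mouth at (285,166), the red cap at (164,158) and the yellow cap at (394,171). The layout is undisturbed.

```bash
python3 - <<'E'
import pickle
from h import *
cm=pickle.load(open("pics/w4.pkl","rb"))
for n,u,z in(("slim",(278,326),.084),("mid",(285,166),.084),("red",(164,158),.06),("yellow",(394,171),.06)): print(n,onz(cm,u,z).round(4))
E
python3 st.py .709 -.0005 .20
```

```text
slim [7.091e-01 6.000e-04 8.400e-02]
mid [0.5707 0.0054 0.084 ]
red [ 0.5685 -0.0916  0.06  ]
yellow [0.5783 0.0947 0.06  ]
t 13.0 p [6.087e-01 6.000e-04 1.968e-01] w 0.0856 F [ 0.5 -1.4  0.3] yaw -179.85 tilt [-0.15  0.01]
tool shift mm [-100.3   -1.4   -3.5]
```

Call:
{"fn": "arm_command", "kwargs": {"rows": "0 -33.4 -0.5 0 0 0 0; 0 -33.4 0 0 0 0 0; 0 -33.4 0 0 0 0 0; 0 0 0 0 0 0 0; 0 0 0 30 0 0 0"}}

```text
time_s: 13.42
position: [0.712, -0.0026, 0.1717]
tool_rot: [[-1.0, 0.001, 0.009], [0.001, 1.0, -0.002], [-0.009, -0.002, -1.0]]
ft_force: [1.1, 0.9, 1.1]
grip_width: 0.0854
```

Call:
{"fn": "arm_command", "kwargs": {"rows": "0 0 0 35 0 0 0; 0 0 0 35 0 0 0; 0 0 0 23 0 0 0; 0 0 0 0 0 0 0; 0 0 0 0 0 0 0"}}

```text
time_s: 13.83
position: [0.7085, -0.0016, 0.0745]
tool_rot: [[-1.0, 0.0, -0.003], [0.0, 1.0, 0.0], [0.003, 0.0, -1.0]]
ft_force: [0.2, -0.6, 1.4]
grip_width: 0.0854
```

```bash
python3 st.py .709 0 .072
```

```text
t 13.83 p [ 0.7085 -0.0016  0.0745] w 0.0854 F [ 0.2 -0.6  1.4] yaw 179.97 tilt [-0.15  0.02]
tool shift mm [-0.5  1.6  2.5]
```

Call:
{"fn": "arm_command", "kwargs": {"rows": "1 0 0 0 0 0 0; 1 0 0 0 0 0 0; 1 0 0 0 0 0 0; 1 0 0 0 0 0 0; 1 0 0 0 0 0 0"}}

```text
time_s: 14.25
position: [0.7101, -0.0005, 0.0776]
tool_rot: [[-1.0, -0.001, 0.004], [-0.001, 1.0, -0.001], [-0.004, -0.001, -1.0]]
ft_force: [0.2, 0.0, 6.3]
grip_width: 0.0519
```

```bash
python3 st.py .709 0 .072
```

```text
t 14.25 p [ 7.101e-01 -5.000e-04  7.760e-02] w 0.0519 F [0.2 0.  6.3] yaw -179.92 tilt [ 0.22 -0.05]
tool shift mm [1.1 0.5 5.6]
```

Call:
{"fn": "arm_command", "kwargs": {"rows": "1 0 0 0 0 0 0; 1 0 0 0 0 0 0; 1 0 0 0 0 0 0; 1 0 0 0 0 0 0; 1 0 0 0 0 0 0"}}

```text
time_s: 14.67
position: [0.7101, -0.0005, 0.0776]
tool_rot: [[-1.0, -0.001, 0.004], [-0.001, 1.0, -0.001], [-0.004, -0.001, -1.0]]
ft_force: [0.1, -0.6, 7.1]
grip_width: 0.0519
```

Call:
{"fn": "arm_command", "kwargs": {"rows": "0 0 0 0 0 0 0; 0 0 0 0 0 0 0; 0 0 0 0 0 0 0; 0 0 0 0 0 0 0; 0 0 0 0 0 0 6.92"}}

```text
time_s: 15.08
position: [0.7091, -0.0003, 0.0751]
tool_rot: [[-0.993, 0.119, -0.0], [0.119, 0.993, 0.0], [0.0, 0.0, -1.0]]
ft_force: [0.6, -0.8, -0.2]
grip_width: 0.0851
```

Call:
{"fn": "arm_command", "kwargs": {"rows": "0 0 0 0 0 0 6.92; 0 0 0 0 0 0 6.92; 0 0 0 0 0 0 6.92; 0 0 0 0 0 0 6.92; 0 0 0 0 0 0 6.92"}}

```text
time_s: 15.5
position: [0.7091, -0.0003, 0.0751]
tool_rot: [[-0.746, 0.666, -0.0], [0.666, 0.746, 0.0], [0.0, -0.0, -1.0]]
ft_force: [0.9, 0.4, -0.2]
grip_width: 0.0852
```

Call:
{"fn": "arm_command", "kwargs": {"rows": "0 0 0 0 0 0 6.92; 0 0 0 0 0 0 6.92; 0 0 0 0 0 0 6.92; 0 0 0 0 0 0 6.92; 0 0 0 0 0 0 6.92"}}

```text
time_s: 15.92
position: [0.7092, -0.0003, 0.0751]
tool_rot: [[-0.235, 0.972, -0.0], [0.972, 0.235, 0.0], [0.0, -0.0, -1.0]]
ft_force: [-0.2, -0.5, -0.2]
grip_width: 0.0852
```

Call:
{"fn": "arm_command", "kwargs": {"rows": "0 0 0 0 0 0 6.92; 0 0 0 0 0 0 6.92; 0 0 0 0 0 0 0; 0 0 0 0 0 0 0; 0 0 0 0 0 0 0"}}

```text
time_s: 16.33
position: [0.7092, -0.0003, 0.0752]
tool_rot: [[-0.005, 1.0, -0.0], [1.0, 0.005, 0.0], [0.0, -0.0, -1.0]]
ft_force: [-0.3, -0.4, 0.5]
grip_width: 0.0853
```

```bash
python3 st.py .709 0 .072
```

```text
t 16.33 p [ 7.092e-01 -3.000e-04  7.520e-02] w 0.0853 F [-0.3 -0.4  0.5] yaw 90.31 tilt [-0.01  0.  ]
tool shift mm [ 0.3 -0.2  3.2]
```

Call:
{"fn": "arm_command", "kwargs": {"rows": "1 0 0 0 0 0 0; 1 0 0 0 0 0 0; 1 0 0 0 0 0 0; 1 0 0 0 0 0 0; 1 0 0 0 0 0 0", "squeeze": 40}}

```text
time_s: 16.75
position: [0.7094, -0.0003, 0.0756]
tool_rot: [[-0.002, 1.0, 0.001], [1.0, 0.002, -0.0], [-0.0, 0.001, -1.0]]
ft_force: [0.4, 0.9, 2.3]
grip_width: 0.0499
```

Call:
{"fn": "arm_command", "kwargs": {"rows": "1 0 0 0 0 0 0; 1 0 0 0 0 0 0; 1 0 0 0 0 0 0; 1 0 0 0 0 0 0; 1 0 0 0 0 0 0"}}

```text
time_s: 17.17
position: [0.7094, -0.0003, 0.0756]
tool_rot: [[-0.002, 1.0, 0.001], [1.0, 0.002, -0.0], [-0.0, 0.001, -1.0]]
ft_force: [0.2, -1.2, 4.4]
grip_width: 0.0502
```

```bash
python3 st.py .512 -.316 .25
```

```text
t 17.17 p [ 7.094e-01 -3.000e-04  7.560e-02] w 0.0502 F [ 0.2 -1.2  4.4] yaw 90.11 tilt [ 0.04 -0.01]
tool shift mm [-315.3 -197.9 -174.5]
```

Call:
{"fn": "arm_command", "kwargs": {"rows": "1 0 0 -15 0 0 0; 1 0 0 -30 0 0 0; 1 0 0 -40 0 0 0; 1 0 0 -40 0 0 0; 1 0 0 -20 0 0 0", "squeeze": 60}}

```text
time_s: 17.58
position: [0.7098, -0.0004, 0.2253]
tool_rot: [[-0.002, 1.0, 0.005], [1.0, 0.002, -0.001], [-0.001, 0.005, -1.0]]
ft_force: [-0.3, 0.5, 0.3]
grip_width: 0.0495
```

Call:
{"fn": "arm_command", "kwargs": {"rows": "1 -31.5 -19.8 0 0 0 0; 1 -31.5 -19.8 0 0 0 0; 1 -31.5 -19.8 0 0 0 0; 1 -31.5 -19.8 0 0 0 0; 1 -31.5 -19.8 0 0 0 0"}}

```text
time_s: 18.0
position: [0.6091, -0.159, 0.2196]
tool_rot: [[-0.002, 1.0, -0.001], [1.0, 0.002, 0.001], [0.001, -0.001, -1.0]]
ft_force: [1.2, -0.8, -1.1]
grip_width: 0.0496
```

Call:
{"fn": "arm_command", "kwargs": {"rows": "1 -31.5 -19.8 0 0 0 0; 1 -31.5 -19.8 0 0 0 0; 1 -31.5 -19.8 0 0 0 0; 1 -31.5 -19.8 0 0 0 0; 1 -31.5 -19.8 0 0 0 0"}}

```text
time_s: 18.42
position: [0.5104, -0.3168, 0.2197]
tool_rot: [[-0.002, 1.0, -0.001], [1.0, 0.002, 0.001], [0.001, -0.001, -1.0]]
ft_force: [1.1, -1.0, -0.7]
grip_width: 0.05
```

Call:
{"fn": "arm_command", "kwargs": {"rows": "1 0 0 0 0 0 0; 1 0 0 0 0 0 0; 1 0 0 0 0 0 0; 1 0 0 0 0 0 0; 1 0 0 0 0 0 0"}}

```text
time_s: 18.83
position: [0.5125, -0.3145, 0.2202]
tool_rot: [[-0.004, 1.0, -0.0], [1.0, 0.004, 0.0], [0.0, -0.0, -1.0]]
ft_force: [0.4, -0.1, -0.8]
grip_width: 0.0494
```

```bash
python3 st.py .512 -.316 .18; python3 - <<'E'
import cv2,pickle,numpy as np
from rig import eyes
b=eyes.get_image("side");c=eyes.get_image("scene");a=eyes.get_image("wrist")
t=lambda im,w:cv2.resize(im,(w,400),interpolation=cv2.INTER_CUBIC)
cv2.imwrite("pics/m5.png",np.hstack([t(b[230:390,200:320],300),t(c[110:240,98:188],277),a[:400,170:390]])[...,::-1])
E
```

```text
t 18.83 p [ 0.5125 -0.3145  0.2202] w 0.0494 F [ 0.4 -0.1 -0.8] yaw 90.21 tilt [-0.01  0.02]
tool shift mm [-1.5 -0.5 40.2]
```

View pics/m5.png

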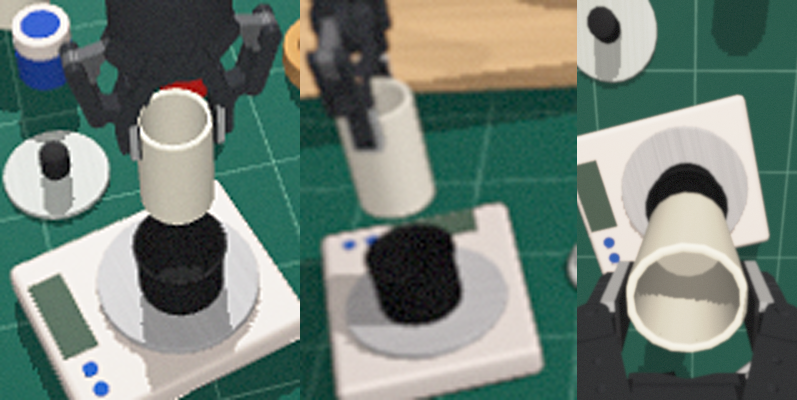

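Call:
{"fn": "arm_command", "kwargs": {"rows": "1 -1.5 -0.5 10 0 0 0; 1 0 0 20 0 0 0; 1 0 0 20 0 0 0; 1 0 0 0 0 0 0; 1 0 0 0 0 0 0"}}

```text
time_s: 19.4
position: [0.5111, -0.3169, 0.1694]
tool_rot: [[-0.002, 1.0, -0.002], [1.0, 0.002, 0.002], [0.002, -0.002, -1.0]]
ft_force: [-0.5, 0.8, 0.4]
grip_width: 0.0493
```

```bash
python3 st.py .512 -.316 .1206
```

```text
t 19.4 p [ 0.5111 -0.3169  0.1694] w 0.0493 F [-0.5  0.8  0.4] yaw 90.11 tilt [-0.1   0.09]
tool shift mm [ 0.8  1.  48.8]
```

Call:
{"fn": "arm_command", "kwargs": {"rows": "1 0 0 3 0 0 0; 1 0 0 3 0 0 0; 1 0 0 3 0 0 0; 1 0 0 3 0 0 0; 1 0 0 3 0 0 0"}}

```text
time_s: 19.82
position: [0.5114, -0.3173, 0.1553]
tool_rot: [[-0.002, 1.0, 0.0], [1.0, 0.002, -0.0], [-0.0, 0.0, -1.0]]
ft_force: [0.2, 0.8, -1.4]
grip_width: 0.0495
```

```bash
python3 st.py .512 -.316 .1206
```

```text
t 19.82 p [ 0.5114 -0.3173  0.1553] w 0.0495 F [ 0.2  0.8 -1.4] yaw 90.11 tilt [ 0.02 -0.02]
tool shift mm [ 1.3  0.6 34.7]
```

Call:
{"fn": "arm_command", "kwargs": {"rows": "1 1.2 0.6 0 0 0 0; 1 0 0 5 0 0 0; 1 0 0 5 0 0 0; 1 0 0 5 0 0 0; 1 0 0 5 0 0 0"}}

```text
time_s: 20.23
position: [0.5119, -0.316, 0.1347]
tool_rot: [[-0.002, 1.0, -0.0], [1.0, 0.002, 0.0], [0.0, -0.0, -1.0]]
ft_force: [-0.6, 0.1, -0.8]
grip_width: 0.0493
```

```bash
python3 st.py .512 -.316 .1206
```

```text
t 20.23 p [ 0.5119 -0.316   0.1347] w 0.0493 F [-0.6  0.1 -0.8] yaw 90.11 tilt [-0.01  0.01]
tool shift mm [-0.   0.1 14.1]
```

Call:
{"fn": "arm_command", "kwargs": {"rows": "1 0 0 5 0 0 0; 1 0 0 3 0 0 0; 1 0 0 2 0 0 0; 1 0 0 2 0 0 0; 1 0 0 0 0 0 0"}}

```text
time_s: 20.65
position: [0.5119, -0.3159, 0.1229]
tool_rot: [[-0.002, 1.0, -0.0], [1.0, 0.002, 0.0], [0.0, -0.0, -1.0]]
ft_force: [-0.4, -0.1, -0.8]
grip_width: 0.0496
```

```bash
python3 st.py .512 -.316 .1206
```

```text
t 20.65 p [ 0.5119 -0.3159  0.1229] w 0.0496 F [-0.4 -0.1 -0.8] yaw 90.11 tilt [-0.02  0.02]
tool shift mm [-0.1  0.1  2.3]
```

Foot is about 7 mm above the pot's underside, already past the boss height. I'll seat it, then release and open only a little.

Call:
{"fn": "arm_command", "kwargs": {"rows": "1 0 0 1 0 0 0; 1 0 0 1 0 0 0; 1 0 0 0.5 0 0 0; 1 0 0 0 0 0 0; 1 0 0 0 0 0 0"}}

```text
time_s: 21.07
position: [0.5119, -0.316, 0.1208]
tool_rot: [[-0.002, 1.0, 0.0], [1.0, 0.002, -0.0], [-0.0, 0.0, -1.0]]
ft_force: [-1.1, -0.9, -1.7]
grip_width: 0.0498
```

```bash
python3 st.py .512 -.316 .1206
```

```text
t 21.07 p [ 0.5119 -0.316   0.1208] w 0.0498 F [-1.1 -0.9 -1.7] yaw 90.11 tilt [ 0. -0.]
tool shift mm [-0.   0.1  0.2]
```

Call:
{"fn": "arm_command", "kwargs": {"rows": "0 0 0 0 0 0 0; 0 0 0 0 0 0 0; 0 0 0 0 0 0 0; 0 0 0 0 0 0 0; 0 0 0 -15 0 0 0"}}

```text
time_s: 21.48
position: [0.5111, -0.3152, 0.1336]
tool_rot: [[-0.002, 1.0, -0.004], [1.0, 0.002, 0.003], [0.003, -0.004, -1.0]]
ft_force: [-0.9, -0.1, -0.3]
grip_width: 0.0852
```

Call:
{"fn": "arm_command", "kwargs": {"rows": "0 0 0 -35 0 0 0; 0 0 0 -35 0 0 0; 0 20 -10 -10 0 0 0; 0 35 -17 0 0 0 0; 0 35 -17 0 0 0 0"}}

```text
time_s: 21.9
position: [0.4673, -0.2256, 0.2163]
tool_rot: [[-0.001, 1.0, 0.002], [1.0, 0.001, -0.001], [-0.001, 0.002, -1.0]]
ft_force: [1.2, 0.0, -0.1]
grip_width: 0.0854
```

```bash
python3 st.py .4394 -.167 .20; python3 - <<'E'
import cv2,pickle,numpy as np
from rig import eyes
cm=eyes.camera_model("wrist");a=eyes.get_image("wrist");b=eyes.get_image("side");c=eyes.get_image("scene")
cv2.imwrite("pics/w6.png",a[...,::-1]); pickle.dump(cm,open("pics/w6.pkl","wb"));cv2.imwrite("pics/scene6.png",c[...,::-1])
t=lambda im,w:cv2.resize(im,(w,420),interpolation=cv2.INTER_CUBIC)
cv2.imwrite("pics/m6.png",np.hstack([t(b[260:380,200:320],420),a[:,100:460]])[...,::-1])
E
```

```text
t 21.9 p [ 0.4673 -0.2256  0.2163] w 0.0854 F [ 1.2  0.  -0.1] yaw 90.04 tilt [ 0.09 -0.06]
tool shift mm [ 58.6 -27.9  16.2]
```

View pics/m6.png

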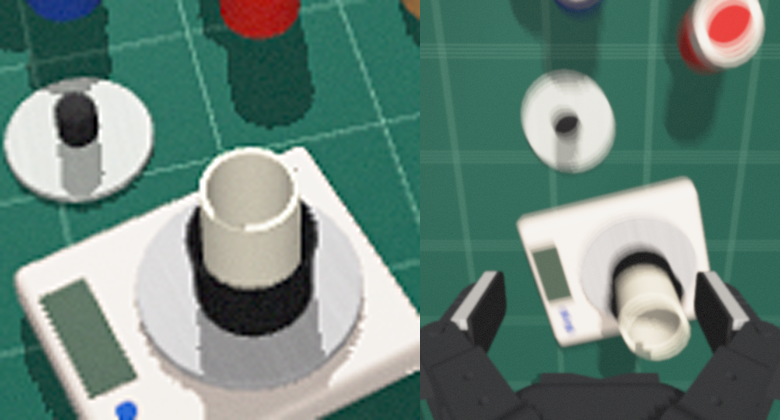

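Call:
{"fn": "arm_command", "kwargs": {"rows": "0 29.3 -14 26 0 0 0; 0 29.3 -14 26 0 0 0; 0 0 0 40 0 0 0; 0 0 0 24 0 0 0; 0 0 0 0 0 0 0"}}

```text
time_s: 22.47
position: [0.4384, -0.1669, 0.0962]
tool_rot: [[-0.002, 1.0, -0.006], [1.0, 0.002, 0.004], [0.004, -0.006, -1.0]]
ft_force: [-1.3, 0.1, -1.1]
grip_width: 0.0849
```

Call:
{"fn": "arm_command", "kwargs": {"rows": "0 0 0 0 0 0 0; 0 0 0 0 0 0 0; 0 0 0 0 0 0 0"}}

```text
time_s: 22.72
position: [0.4407, -0.1685, 0.1013]
tool_rot: [[-0.002, 1.0, 0.003], [1.0, 0.002, -0.002], [-0.002, 0.003, -1.0]]
ft_force: [-0.4, 0.9, 1.3]
grip_width: 0.0856
```

```bash
python3 st.py .4392 -.1672 .0295; python3 - <<'E'
import cv2,pickle,numpy as np
from h import *
# cover centre from scene6 by brightness segmentation around the known place
from rig import eyes
cm=eyes.camera_model("scene"); a=cv2.imread("pics/scene6.png")
p=proj(cm,[.4394,-.1675,.006])[0]; print("proj",p.round(1))
q=proj(cm,circ(.4394,-.1675,.006,.045)); x0,y0=(q.min(0)-8).astype(int); x1,y1=(q.max(0)+8).astype(int)
g=a[y0:y1,x0:x1]; m=((g.min(2)>95)).astype(np.uint8)
n,l,s,c=cv2.connectedComponentsWithStats(m); i=1+s[1:,4].argmax()
cnt=max(cv2.findContours((l==i).astype(np.uint8),0,1)[0],key=cv2.contourArea); e=cv2.fitEllipse(cv2.convexHull(cnt)); print(e, s[i])
print("cover",onz(cm,(e[0][0]+x0,e[0][1]+y0),.006).round(4))
E
```

```text
t 22.72 p [ 0.4407 -0.1685  0.1013] w 0.0856 F [-0.4  0.9  1.3] yaw 90.09 tilt [ 0.16 -0.11]
tool shift mm [ 1.4 -1.7 71.8]
proj [202.8 194.4]
((25.71852684020996, 21.127378463745117), (25.17572021484375, 35.808406829833984), 84.07992553710938) [  8   9  36  25 620]
cover [ 0.4422 -0.1677  0.006 ]
```

Call:
{"fn": "arm_command", "kwargs": {"rows": "0 0 0 30 0 0 0; 0 0 0 25 0 0 0; 0 0 0 14 0 0 0; 0 0 0 0 0 0 0; 0 0 0 0 0 0 0"}}

```text
time_s: 23.13
position: [0.4402, -0.168, 0.0316]
tool_rot: [[-0.002, 1.0, 0.001], [1.0, 0.002, -0.001], [-0.001, 0.001, -1.0]]
ft_force: [-0.6, 0.7, 0.6]
grip_width: 0.0852
```

Call:
{"fn": "arm_command", "kwargs": {"rows": "1 0 0 0 0 0 0; 1 0 0 0 0 0 0; 1 0 0 0 0 0 0; 1 0 0 0 0 0 0; 1 0 0 0 0 0 0"}}

```text
time_s: 23.55
position: [0.4398, -0.1676, 0.0312]
tool_rot: [[-0.002, 1.0, 0.001], [1.0, 0.002, -0.0], [-0.0, 0.001, -1.0]]
ft_force: [1.7, 0.9, 4.3]
grip_width: 0.0259
```

Call:
{"fn": "arm_command", "kwargs": {"rows": "1 0 0 0 0 0 0; 1 0 0 0 0 0 0; 1 0 0 0 0 0 0; 1 0 0 0 0 0 0; 1 0 0 0 0 0 0"}}

```text
time_s: 23.97
position: [0.4399, -0.1676, 0.0315]
tool_rot: [[-0.002, 1.0, 0.001], [1.0, 0.002, -0.001], [-0.001, 0.001, -1.0]]
ft_force: [-0.8, 1.4, 8.6]
grip_width: 0.0237
```

```bash
python3 st.py .512 -.316 .24
```

```text
t 23.97 p [ 0.4399 -0.1676  0.0315] w 0.0237 F [-0.8  1.4  8.6] yaw 90.12 tilt [ 0.05 -0.04]
tool shift mm [-148.6   72.  -208.3]
```

Call:
{"fn": "arm_command", "kwargs": {"rows": "1 0 0 -15 0 0 0; 1 0 0 -35 0 0 0; 1 0 0 -40 0 0 0; 1 0 0 -40 0 0 0; 1 0 0 -40 0 0 0"}}

```text
time_s: 24.38
position: [0.4391, -0.1671, 0.2028]
tool_rot: [[-0.002, 1.0, -0.0], [1.0, 0.002, 0.0], [0.0, -0.0, -1.0]]
ft_force: [0.9, 0.1, -1.3]
grip_width: 0.0237
```

Call:
{"fn": "arm_command", "kwargs": {"rows": "1 -29.7 14.4 -10 0 0 0; 1 -29.7 14.4 0 0 0 0; 1 -29.7 14.4 0 0 0 0; 1 -29.7 14.4 0 0 0 0; 1 -29.7 14.4 0 0 0 0"}}

```text
time_s: 24.8
position: [0.5122, -0.3171, 0.2108]
tool_rot: [[-0.002, 1.0, -0.0], [1.0, 0.002, 0.0], [0.0, -0.0, -1.0]]
ft_force: [0.9, 1.4, -1.7]
grip_width: 0.0238
```

Call:
{"fn": "arm_command", "kwargs": {"rows": "1 0 0 0 0 0 0; 1 0 0 0 0 0 0; 1 0 0 0 0 0 0; 1 0 0 0 0 0 0; 1 0 0 0 0 0 0"}}

```text
time_s: 25.22
position: [0.5117, -0.3149, 0.2112]
tool_rot: [[-0.003, 1.0, 0.0], [1.0, 0.003, 0.0], [0.0, 0.0, -1.0]]
ft_force: [-0.1, 0.3, -0.5]
grip_width: 0.0238
```

```bash
python3 st.py .512 -.316 .1605
```

```text
t 25.22 p [ 0.5117 -0.3149  0.2112] w 0.0238 F [-0.1  0.3 -0.5] yaw 90.16 tilt [0. 0.]
tool shift mm [-1.1  0.3 50.7]
```

Call:
{"fn": "arm_command", "kwargs": {"rows": "1 -1 0 20 0 0 0; 1 0 0 20 0 0 0; 1 0 0 5 0 0 0; 1 0 0 0 0 0 0; 1 0 0 0 0 0 0"}}

```text
time_s: 25.63
position: [0.5122, -0.3167, 0.1667]
tool_rot: [[-0.002, 1.0, 0.001], [1.0, 0.002, -0.001], [-0.001, 0.001, -1.0]]
ft_force: [0.5, 0.3, -1.1]
grip_width: 0.0236
```

Call:
{"fn": "arm_command", "kwargs": {"rows": "1 0 0 1.5 0 0 0; 1 0 0 1.5 0 0 0; 1 0 0 1.5 0 0 0; 1 0 0 0 0 0 0; 1 0 0 0 0 0 0"}}

```text
time_s: 26.05
position: [0.512, -0.3169, 0.1615]
tool_rot: [[-0.002, 1.0, 0.0], [1.0, 0.002, -0.0], [-0.0, 0.0, -1.0]]
ft_force: [-0.3, 0.7, -1.1]
grip_width: 0.0237
```

```bash
python3 st.py .512 -.316 .1605
```

```text
t 26.05 p [ 0.512  -0.3169  0.1615] w 0.0237 F [-0.3  0.7 -1.1] yaw 90.11 tilt [ 0.01 -0.01]
tool shift mm [0.9 0.  1. ]
```

Call:
{"fn": "arm_command", "kwargs": {"rows": "1 0.5 0 0.7 0 0 0; 1 0 0 0.6 0 0 0; 1 0 0 0 0 0 0; 0 0 0 0 0 0 0; 0 0 0 0 0 0 0"}}

```text
time_s: 26.47
position: [0.512, -0.3164, 0.1599]
tool_rot: [[-0.002, 1.0, 0.0], [1.0, 0.002, 0.0], [0.0, 0.0, -1.0]]
ft_force: [0.4, 0.6, 1.5]
grip_width: 0.047
```

Call:
{"fn": "arm_command", "kwargs": {"rows": "0 0 0 0 0 0 0; 0 0 0 0 0 0 0; 0 0 0 -20 0 0 0; 0 0 0 -40 0 0 0; 0 20 -10 -10 0 0 0"}}

```text
time_s: 26.88
position: [0.5036, -0.2995, 0.2344]
tool_rot: [[-0.0, 1.0, 0.006], [1.0, 0.0, -0.006], [-0.006, 0.006, -1.0]]
ft_force: [0.2, -0.3, 1.0]
grip_width: 0.0854
```

Call:
{"fn": "arm_command", "kwargs": {"rows": "0 35 -17 0 0 0 0; 0 35 -17 0 0 0 0; 0 0 0 0 0 0 0; 0 0 0 0 0 0 0; 0 0 0 0 0 0 0"}}

```text
time_s: 27.3
position: [0.4681, -0.2268, 0.2303]
tool_rot: [[-0.002, 1.0, 0.001], [1.0, 0.002, -0.001], [-0.001, 0.001, -1.0]]
ft_force: [1.1, -0.9, -0.2]
grip_width: 0.0854
```

```bash
python3 st.py .4506 -.0445 .20; python3 - <<'E'
import cv2,pickle,numpy as np
from h import *
from rig import eyes
cm=eyes.camera_model("wrist");a=eyes.get_image("wrist");b=eyes.get_image("side");c=eyes.get_image("scene")
cv2.imwrite("pics/w7.png",a[...,::-1]); pickle.dump(cm,open("pics/w7.pkl","wb"));cv2.imwrite("pics/scene7.png",c[...,::-1]);cv2.imwrite("pics/side7.png",b[...,::-1])
t=lambda im,w,h:cv2.resize(im,(w,h),interpolation=cv2.INTER_CUBIC)
cv2.imwrite("pics/m7.png",np.hstack([t(c[130:330,95:455],504,280),t(b[250:390,200:340],280,280)])[...,::-1])
# jars by caps in scene: refit
sc=eyes.camera_model("scene"); M,l,s,cc=comps(c,(95,140,460,330))
for i in range(1,len(s)):
    if 400<s[i,4]<1000: 
        bx=np.r_[s[i,:2],s[i,:2]+s[i,2:4]]-.5
        f=least_squares(lambda p:cylbox(sc,p[0],p[1],0,.06,.026)-bx,[.45,0]); print(cc[i].round(),f.x.round(4),f.fun.round(1))
E
```

```text
t 27.3 p [ 0.4681 -0.2268  0.2303] w 0.0854 F [ 1.1 -0.9 -0.2] yaw 90.12 tilt [ 0.04 -0.04]
tool shift mm [182.4 -17.2  30.2]
[251. 188.] [ 0.4524 -0.0447] [ 1.3  0.3 -1.3 -0.2]
[233. 223.] [ 0.5718 -0.0906] [ 1.1  0.6 -1.1 -0.5]
[303. 299.] [0.7977 0.0516] [ 17.7  -8.4 -16.9   8.7]
```

View pics/m7.png

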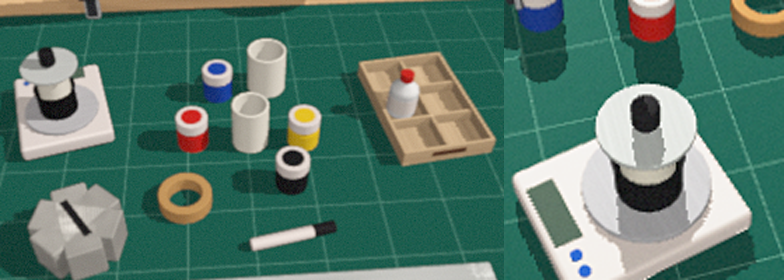

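The cover lies flat on the liner. The black jar has been knocked: its cap is now at scene (304,242), close behind the yellow one. Relocating both, and the carrier, from scene and side.

```bash
python3 - <<'E'
import cv2
from h import *
from rig import eyes
sc,si=eyes.camera_model("scene"),eyes.camera_model("side")
print("black",onz(sc,(95+293/1.4,130+157/1.4),.06).round(4),"yel",onz(sc,(95+304/1.4,130+113/1.4),.06).round(4))
b=cv2.imread("pics/side7.png")
# overlay predicted carrier cells (bottle visible) in scene crop + side crop zoom
th=np.radians(6.5); R=np.array([[np.cos(th),-np.sin(th)],[np.sin(th),np.cos(th)]]); o=np.array([.521,.315])
c=cv2.imread("pics/scene7.png")
def ov(cm,im,box,k):
    x0,y0,x1,y1=box; cr=cv2.resize(im[y0:y1,x0:x1],None,fx=k,fy=k,interpolation=cv2.INTER_CUBIC)
    for pts,z in(([(-.118,-.0795),(.118,-.0795),(.118,.0795),(-.118,.0795)],.03),):
        P=np.array([[*(o+R@p),z] for p in pts]); q=((proj(cm,P)-(x0,y0)+.5)*k).astype(int); cv2.polylines(cr,[q],True,(0,0,255),1)
    for x in(-.077,0,.077):
        for y in(-.0385,.0385):
            q=((proj(cm,[*(o+R@[x,y]),.005])[0]-(x0,y0)+.5)*k).astype(int); cv2.circle(cr,q,3,(255,0,255),-1)
    return cr
A=ov(sc,c,(290,160,460,270),3); B=ov(si,b,(170,110,330,250),2.3571)
B=B[:330]; print(A.shape,B.shape)
B2=cv2.resize(b[110:250,170:330],None,fx=330/140,fy=330/140,interpolation=cv2.INTER_CUBIC)
cv2.imwrite("pics/m8.png",np.hstack([A[:330,:420],B[:330,:377]]))
E
```

```text
black [0.6698 0.0645 0.06  ] yel [0.5737 0.0939 0.06  ]
(330, 510, 3) (330, 377, 3)
```

View pics/m8.png

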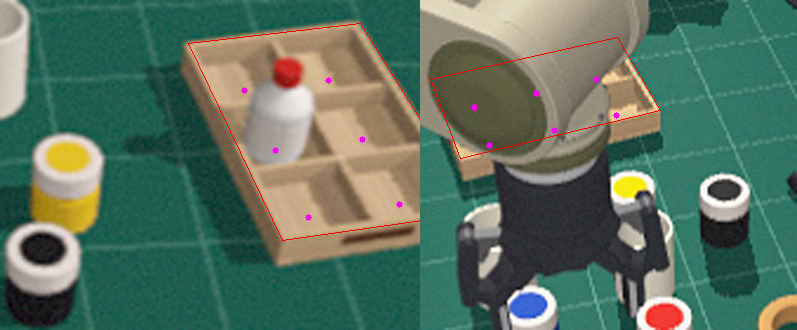

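Call:
{"fn": "arm_command", "kwargs": {"rows": "0 36.5 -3.4 6 0 0 0; 0 36.5 -3.4 6 0 0 0; 0 36.5 -3.4 6 0 0 0; 0 36.5 -3.4 6 0 0 0; 0 36.5 -3.4 6 0 0 0", "squeeze": 60}}

```text
time_s: 27.87
position: [0.4505, -0.0431, 0.1996]
tool_rot: [[-0.001, 1.0, 0.0], [1.0, 0.001, -0.0], [-0.0, 0.0, -1.0]]
ft_force: [1.3, 0.4, 1.0]
grip_width: 0.085
```

Call:
{"fn": "arm_command", "kwargs": {"rows": "0 0 0 30 0 0 0; 0 0 0 30 0 0 0; 0 0 0 0 0 0 0; 0 0 0 0 0 0 0; 0 0 0 0 0 0 0"}}

```text
time_s: 28.28
position: [0.4514, -0.0448, 0.1411]
tool_rot: [[-0.001, 1.0, 0.001], [1.0, 0.001, -0.001], [-0.001, 0.001, -1.0]]
ft_force: [0.8, -0.0, -0.5]
grip_width: 0.0854
```

```bash
python3 st.py .4508 -.0445 .050; python3 - <<'E'
import cv2
from h import *
from rig import eyes
sc,si=eyes.camera_model("scene"),eyes.camera_model("side")
print("black",tri([sc,si],[(95+293/1.4,130+157/1.4),(299.4,190.6)]))
E
```

```text
t 28.28 p [ 0.4514 -0.0448  0.1411] w 0.0854 F [ 0.8 -0.  -0.5] yaw 90.06 tilt [ 0.08 -0.03]
tool shift mm [ 0.4 -0.7 91.1]
black (array([0.67130792, 0.06343705, 0.06021038]), np.float64(0.5189351581988433))
```

Call:
{"fn": "arm_command", "kwargs": {"rows": "0 0 0 35 0 0 0; 0 0 0 35 0 0 0; 0 0 0 20 0 0 0; 0 0 0 0 0 0 0; 1 0 0 0 0 0 0"}}

```text
time_s: 28.7
position: [0.4512, -0.0447, 0.0509]
tool_rot: [[-0.001, 1.0, 0.001], [1.0, 0.001, -0.0], [-0.0, 0.001, -1.0]]
ft_force: [0.5, 0.0, 0.7]
grip_width: 0.0756
```

Call:
{"fn": "arm_command", "kwargs": {"rows": "1 0 0 0 0 0 0; 1 0 0 0 0 0 0; 1 0 0 0 0 0 0; 1 0 0 0 0 0 0; 1 0 0 0 0 0 0"}}

```text
time_s: 29.12
position: [0.4514, -0.0445, 0.0522]
tool_rot: [[-0.002, 1.0, 0.004], [1.0, 0.002, -0.002], [-0.002, 0.004, -1.0]]
ft_force: [-2.4, -0.2, 10.6]
grip_width: 0.0503
```

Call:
{"fn": "arm_command", "kwargs": {"rows": "1 0 0 -15 0 0 0; 1 0 0 -35 0 0 0; 1 0 0 -40 0 0 0; 1 0 0 -40 0 0 0; 1 0 0 0 0 0 0"}}

```text
time_s: 29.53
position: [0.453, -0.0448, 0.1878]
tool_rot: [[-0.002, 1.0, 0.014], [1.0, 0.002, -0.005], [-0.005, 0.014, -1.0]]
ft_force: [0.9, -0.6, -1.3]
grip_width: 0.0502
```

```bash
python3 st.py .4489 .268 .18
```

```text
t 29.53 p [ 0.453  -0.0448  0.1878] w 0.0502 F [ 0.9 -0.6 -1.3] yaw 90.13 tilt [ 0.79 -0.3 ]
tool shift mm [312.9  -3.5   6.1]
```

Call:
{"fn": "arm_command", "kwargs": {"rows": "1 39.1 -0.4 0 0 0 0; 1 39.1 -0.4 0 0 0 0; 1 39.1 -0.4 0 0 0 0; 1 39.1 -0.4 0 0 0 0; 1 39.1 -0.4 0 0 0 0"}}

```text
time_s: 29.95
position: [0.4476, 0.1533, 0.1808]
tool_rot: [[-0.002, 1.0, 0.002], [1.0, 0.002, 0.0], [0.0, 0.002, -1.0]]
ft_force: [1.5, 0.2, -2.1]
grip_width: 0.0504
```

Call:
{"fn": "arm_command", "kwargs": {"rows": "1 39.1 -0.4 0 0 0 0; 1 39.1 -0.4 0 0 0 0; 1 39.1 -0.4 0 0 0 0; 1 0 0 20 0 0 0; 1 0 0 20 0 0 0"}}

```text
time_s: 30.37
position: [0.4465, 0.2711, 0.1407]
tool_rot: [[-0.006, 1.0, 0.004], [1.0, 0.006, 0.001], [0.001, 0.004, -1.0]]
ft_force: [-0.1, -0.9, -3.1]
grip_width: 0.05
```

Call:
{"fn": "arm_command", "kwargs": {"rows": "1 0 0 0 0 0 0; 1 0 0 0 0 0 0; 1 0 0 0 0 0 0; 1 0 0 0 0 0 0"}}

```text
time_s: 30.7
position: [0.4473, 0.2686, 0.1414]
tool_rot: [[-0.001, 1.0, 0.002], [1.0, 0.001, 0.001], [0.001, 0.002, -1.0]]
ft_force: [-0.2, 1.2, -2.7]
grip_width: 0.05
```

```bash
python3 st.py .4489 .268 .058
```

```text
t 30.7 p [0.4473 0.2686 0.1414] w 0.05 F [-0.2  1.2 -2.7] yaw 90.06 tilt [0.14 0.04]
tool shift mm [-0.6  1.4 83.4]
```

Call:
{"fn": "arm_command", "kwargs": {"rows": "1 0 1.4 30 0 0 0; 1 0 0 30 0 0 0; 1 0 0 18 0 0 0; 1 0 0 4 0 0 0; 1 0 0 0 0 0 0"}}

```text
time_s: 31.12
position: [0.4482, 0.2685, 0.0585]
tool_rot: [[-0.001, 1.0, -0.0], [1.0, 0.001, -0.0], [-0.0, -0.0, -1.0]]
ft_force: [0.7, -0.4, -1.7]
grip_width: 0.0498
```

```bash
python3 st.py .4489 .268 .058
```

```text
t 31.12 p [0.4482 0.2685 0.0585] w 0.0498 F [ 0.7 -0.4 -1.7] yaw 90.07 tilt [-0.02 -0.01]
tool shift mm [-0.5  0.7  0.5]
```

Call:
{"fn": "arm_command", "kwargs": {"rows": "0.3 0 0 0 0 0 0; 0.3 0 0 0 0 0 0; 0.3 0 0 0 0 0 0; 0.3 0 0 -20 0 0 0; 0.3 0 0 -30 0 0 0"}}

```text
time_s: 31.53
position: [0.4472, 0.2684, 0.1073]
tool_rot: [[-0.002, 1.0, -0.004], [1.0, 0.002, -0.001], [-0.001, -0.004, -1.0]]
ft_force: [-0.2, -0.1, 0.0]
grip_width: 0.0596
```

```bash
python3 st.py .5775 .0945 .18
```

```text
t 31.53 p [0.4472 0.2684 0.1073] w 0.0596 F [-0.2 -0.1  0. ] yaw 90.1 tilt [-0.23 -0.07]
tool shift mm [-174.2  129.8  -73. ]
```

Call:
{"fn": "arm_command", "kwargs": {"rows": "0.3 0 0 -35 0 0 0; 0 -29 21.6 0 0 0 0; 0 -29 21.6 0 0 0 0; 0 -29 21.6 0 0 0 0; 0 -29 21.6 0 0 0 0"}}

```text
time_s: 31.95
position: [0.5356, 0.1516, 0.1441]
tool_rot: [[-0.002, 1.0, 0.002], [1.0, 0.002, 0.0], [0.0, 0.002, -1.0]]
ft_force: [2.1, 0.2, 0.1]
grip_width: 0.0852
```

Call:
{"fn": "arm_command", "kwargs": {"rows": "0 -29 21.6 0 0 0 0; 0 -29 21.6 0 0 0 0; 0 0 0 0 0 0 0; 0 0 0 0 0 0 0; 0 0 0 0 0 0 0"}}

```text
time_s: 32.37
position: [0.5777, 0.0953, 0.1433]
tool_rot: [[-0.002, 1.0, 0.0], [1.0, 0.002, 0.0], [0.0, 0.0, -1.0]]
ft_force: [0.5, 0.5, 0.0]
grip_width: 0.0853
```

```bash
python3 st.py .5775 .0945 .050; cat > jars.py <<'E'
import cv2
from h import *
from rig import eyes
sc,si=eyes.camera_model("scene"),eyes.camera_model("side")
for nm,cm in(("scene",sc),("side",si)):
    h=cv2.cvtColor(eyes.get_image(nm),cv2.COLOR_RGB2HSV)
    box=np.zeros(h.shape[:2],bool)
    if nm=="scene": box[150:300,190:450]=1
    else: box[120:290,170:345]=1
    for n,f in dict(red=((h[...,0]<6)|(h[...,0]>174)),yellow=(h[...,0]>20)&(h[...,0]<33),blue=(h[...,0]>108)&(h[...,0]<130)).items():
        m=(f&(h[...,1]>150)&(h[...,2]>150 if n!="blue" else h[...,2]>110)&box).astype(np.uint8)
        k,l,s,c=cv2.connectedComponentsWithStats(m)
        for i in range(1,k):
            if s[i,4]>35: print(nm,n,s[i],c[i].round(1),onz(cm,c[i],.06)[:2].round(4))
E
python3 jars.py
```

```text
t 32.37 p [0.5777 0.0953 0.1433] w 0.0853 F [0.5 0.5 0. ] yaw 90.1 tilt [0.   0.01]
tool shift mm [-0.8 -0.2 93.3]
scene red [382 179   9  10  57] [386.3 183.3] [0.489 0.289]
scene red [225 209  14   9  96] [231.  213.1] [ 0.569  -0.0928]
scene red [225 225  16  14 145] [233.  232.2] [ 0.6298 -0.0887]
scene yellow [306 208  14   9 100] [312.2 211.9] [0.5776 0.0935]
scene yellow [302 223  21  15 196] [312.1 229.9] [0.6347 0.0859]
scene blue [369 169  11   6  57] [373.9 171.5] [0.4419 0.2689]
scene blue [365 184  15   9  73] [370.3 187.7] [0.5028 0.246 ]
side red [218 138   6   9  38] [220.6 141.3] [0.5201 0.3124]
side red [266 239  16  11 137] [273.1 243.9] [ 0.5692 -0.0925]
side red [262 254  23  16 213] [273.4 262.9] [ 0.5572 -0.1453]
side yellow [252 185  14   9  97] [258.7 188.9] [0.578  0.0931]
side blue [191 151  12   7  65] [196.3 154.1] [0.4483 0.273 ]
side blue [189 163  18  12 116] [197.8 168.9] [0.4442 0.2094]
```

Call:
{"fn": "arm_command", "kwargs": {"rows": "0 -1 0 35 0 0 0; 0 0 0 35 0 0 0; 0 0 0 22 0 0 0; 0 0 0 0 0 0 0; 1 0 0 0 0 0 0"}}

```text
time_s: 32.88
position: [0.5775, 0.0949, 0.0511]
tool_rot: [[-0.003, 1.0, -0.001], [1.0, 0.003, 0.0], [0.0, -0.001, -1.0]]
ft_force: [-0.2, 0.6, 0.5]
grip_width: 0.0751
```

Call:
{"fn": "arm_command", "kwargs": {"rows": "1 0 0 0 0 0 0; 1 0 0 0 0 0 0; 1 0 0 0 0 0 0; 1 0 0 0 0 0 0; 1 0 0 0 0 0 0"}}

```text
time_s: 33.3
position: [0.5788, 0.0943, 0.0533]
tool_rot: [[-0.002, 1.0, 0.004], [1.0, 0.002, 0.0], [0.0, 0.004, -1.0]]
ft_force: [-1.4, 1.3, 5.3]
grip_width: 0.0499
```

Call:
{"fn": "arm_command", "kwargs": {"rows": "1 0 0 -15 0 0 0; 1 0 0 -35 0 0 0; 1 0 0 -40 0 0 0; 1 0 0 -40 0 0 0; 1 0 0 0 0 0 0"}}

```text
time_s: 33.72
position: [0.5807, 0.0942, 0.1903]
tool_rot: [[-0.002, 1.0, 0.016], [1.0, 0.002, -0.001], [-0.001, 0.016, -1.0]]
ft_force: [1.2, -0.4, -1.6]
grip_width: 0.0502
```

```bash
python3 st.py .4401 .345 .18
```

```text
t 33.72 p [0.5807 0.0942 0.1903] w 0.0502 F [ 1.2 -0.4 -1.6] yaw 90.13 tilt [ 0.91 -0.03]
tool shift mm [ 251.1 -140.2    7.9]
```

Call:
{"fn": "arm_command", "kwargs": {"rows": "1 31.4 -17.3 0 0 0 0; 1 31.4 -17.3 0 0 0 0; 1 31.4 -17.3 0 0 0 0; 1 31.4 -17.3 0 0 0 0; 1 31.4 -17.3 0 0 0 0"}}

```text
time_s: 34.13
position: [0.49, 0.2522, 0.1816]
tool_rot: [[-0.002, 1.0, 0.001], [1.0, 0.002, 0.0], [0.0, 0.001, -1.0]]
ft_force: [0.1, 0.2, -2.9]
grip_width: 0.0499
```

Call:
{"fn": "arm_command", "kwargs": {"rows": "1 31.4 -17.3 0 0 0 0; 1 31.4 -17.3 0 0 0 0; 1 31.4 -17.3 0 0 0 0; 1 0 0 20 0 0 0; 1 0 0 20 0 0 0"}}

```text
time_s: 34.55
position: [0.4381, 0.347, 0.142]
tool_rot: [[-0.006, 1.0, 0.003], [1.0, 0.006, 0.002], [0.002, 0.003, -1.0]]
ft_force: [0.7, 0.6, -3.9]
grip_width: 0.0503
```

Call:
{"fn": "arm_command", "kwargs": {"rows": "1 0 0 0 0 0 0; 1 0 0 0 0 0 0; 1 0 0 0 0 0 0; 1 0 0 0 0 0 0; 1 0 0 0 0 0 0"}}

```text
time_s: 34.97
position: [0.4397, 0.3449, 0.1422]
tool_rot: [[-0.001, 1.0, 0.002], [1.0, 0.001, 0.001], [0.001, 0.002, -1.0]]
ft_force: [0.1, -0.3, -3.1]
grip_width: 0.0502
```

```bash
python3 st.py .4401 .345 .059
```

```text
t 34.97 p [0.4397 0.3449 0.1422] w 0.0502 F [ 0.1 -0.3 -3.1] yaw 90.08 tilt [0.11 0.05]
tool shift mm [ 0.   0.3 83.2]
```

Call:
{"fn": "arm_command", "kwargs": {"rows": "1 0 0 30 0 0 0; 1 0 0 30 0 0 0; 1 0 0 18 0 0 0; 1 0 0 5 0 0 0; 1 0 0 0 0 0 0"}}

```text
time_s: 35.38
position: [0.4389, 0.3448, 0.0585]
tool_rot: [[-0.002, 1.0, -0.001], [1.0, 0.002, -0.0], [-0.0, -0.001, -1.0]]
ft_force: [0.6, 1.0, -2.4]
grip_width: 0.0501
```

```bash
python3 st.py .4401 .345 .059
```

```text
t 35.38 p [0.4389 0.3448 0.0585] w 0.0501 F [ 0.6  1.  -2.4] yaw 90.09 tilt [-0.06 -0.01]
tool shift mm [ 0.2  1.2 -0.5]
```

Call:
{"fn": "arm_command", "kwargs": {"rows": "0.3 0 0 0 0 0 0; 0.3 0 0 0 0 0 0; 0.3 0 0 0 0 0 0; 0.3 0 0 -20 0 0 0; 0.3 0 0 -35 0 0 0"}}

```text
time_s: 35.8
position: [0.4379, 0.3442, 0.1112]
tool_rot: [[-0.002, 1.0, -0.006], [1.0, 0.002, -0.003], [-0.003, -0.006, -1.0]]
ft_force: [0.9, 0.2, 0.9]
grip_width: 0.0599
```

Call:
{"fn": "arm_command", "kwargs": {"rows": "0.3 0 0 -30 0 0 0; 0 -28.1 23.1 0 0 0 0; 0 -28.1 23.1 0 0 0 0; 0 -28.1 23.1 0 0 0 0; 0 -28.1 23.1 0 0 0 0"}}

```text
time_s: 36.22
position: [0.5328, 0.2315, 0.1438]
tool_rot: [[-0.002, 1.0, 0.002], [1.0, 0.002, 0.0], [0.0, 0.002, -1.0]]
ft_force: [-0.1, 1.2, 0.7]
grip_width: 0.0855
```

Call:
{"fn": "arm_command", "kwargs": {"rows": "0 -28.1 23.1 0 0 0 0; 0 -28.1 23.1 0 0 0 0; 0 -28.1 23.1 0 0 0 0; 0 -28.1 23.1 0 0 0 0; 0 0 0 0 0 0 0"}}

```text
time_s: 36.63
position: [0.628, 0.1152, 0.1431]
tool_rot: [[0.003, 1.0, 0.003], [1.0, -0.003, -0.001], [-0.001, 0.003, -1.0]]
ft_force: [-0.2, -0.1, 0.5]
grip_width: 0.0853
```

Call:
{"fn": "arm_command", "kwargs": {"rows": "0 0 0 0 0 0 0; 0 0 0 0 0 0 0; 0 0 0 0 0 0 0"}}

```text
time_s: 36.88
position: [0.6237, 0.1215, 0.1433]
tool_rot: [[-0.003, 1.0, -0.0], [1.0, 0.003, 0.0], [0.0, -0.0, -1.0]]
ft_force: [-0.1, 0.7, -0.2]
grip_width: 0.0853
```

```bash
python3 st.py .671 .0635 .14; python3 jars.py; python3 - <<'E'
import cv2,pickle,numpy as np
from rig import eyes
cm=eyes.camera_model("wrist");a=eyes.get_image("wrist");b=eyes.get_image("side");c=eyes.get_image("scene")
cv2.imwrite("pics/w9.png",a[...,::-1]); pickle.dump(cm,open("pics/w9.pkl","wb"))
t=lambda im,w,h:cv2.resize(im,(w,h),interpolation=cv2.INTER_CUBIC)
cv2.imwrite("pics/m9.png",np.hstack([a[:,0:420],t(b[110:290,170:330],373,420)])[...,::-1])
E
```

```text
t 36.88 p [0.6237 0.1215 0.1433] w 0.0853 F [-0.1  0.7 -0.2] yaw 90.18 tilt [-0.    0.01]
tool shift mm [-58.2  47.1   3.2]
scene red [382 179   9  10  60] [386.2 183.5] [0.4898 0.2888]
scene red [225 209  14   9  98] [231.3 213. ] [ 0.5689 -0.0921]
scene red [225 227  15  12 138] [232.6 232.5] [ 0.6307 -0.0896]
scene yellow [398 165  12   7  67] [403.2 168.2] [0.4334 0.347 ]
scene yellow [392 179  20  11 149] [400.3 184.3] [0.495  0.3229]
scene blue [369 169  11   6  57] [373.9 171.5] [0.4419 0.2689]
scene blue [364 182  16  11  79] [370.  187.6] [0.5024 0.2452]
side red [218 137   9  10  63] [222.1 141.4] [0.5238 0.3107]
side red [266 239  16  11 138] [273.1 243.9] [ 0.5692 -0.0924]
side red [262 253  23  17 209] [273.4 262.8] [ 0.5572 -0.1451]
side yellow [184 135  12   7  67] [189.7 138.1] [0.4398 0.3503]
side yellow [183 148   7  12  41] [185.1 153. ] [0.42   0.2855]
side blue [191 151  12   7  65] [196.3 154.1] [0.4483 0.273 ]
side blue [189 163  18  12 117] [197.8 168.9] [0.4441 0.2095]
```

View pics/m9.png

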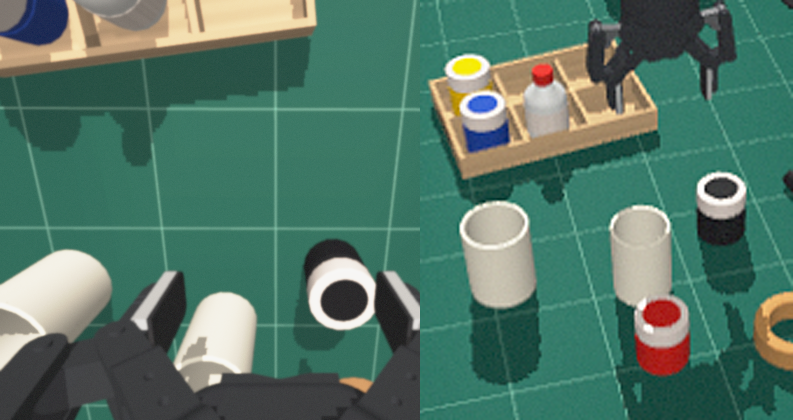

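Yellow and blue stand upright in their cells. The black cap is at wrist (344,299).

```bash
python3 - <<'E'
import pickle
from h import *
cm=pickle.load(open("pics/w9.pkl","rb")); print(onz(cm,(344,299),.06).round(4))
E
```

```text
[0.6717 0.0656 0.06  ]
```

Call:
{"fn": "arm_command", "kwargs": {"rows": "0 -28.5 23.8 0 0 0 0; 0 -28.5 23.8 0 0 0 0; 0 0 0 30 0 0 0; 0 0 0 0 0 0 0; 0 0 0 0 0 0 0"}}

```text
time_s: 37.55
position: [0.6709, 0.0641, 0.1117]
tool_rot: [[-0.002, 1.0, -0.004], [1.0, 0.002, 0.001], [0.001, -0.004, -1.0]]
ft_force: [-0.2, 0.7, -0.2]
grip_width: 0.0854
```

```bash
python3 st.py .671 .0645 .051
```

```text
t 37.55 p [0.6709 0.0641 0.1117] w 0.0854 F [-0.2  0.7 -0.2] yaw 90.12 tilt [-0.24  0.03]
tool shift mm [ 0.4  0.3 60.7]
```

Call:
{"fn": "arm_command", "kwargs": {"rows": "0 0 0 30 0 0 0; 0 0 0 25 0 0 0; 0 0 0 7 0 0 0; 0 0 0 0 0 0 0; 1 0 0 0 0 0 0"}}

```text
time_s: 37.97
position: [0.6725, 0.0643, 0.0528]
tool_rot: [[-0.003, 1.0, 0.002], [1.0, 0.003, -0.0], [-0.0, 0.002, -1.0]]
ft_force: [-0.2, 0.1, 0.3]
grip_width: 0.0751
```

Call:
{"fn": "arm_command", "kwargs": {"rows": "1 0 0 0 0 0 0; 1 0 0 0 0 0 0; 1 0 0 0 0 0 0; 1 0 0 0 0 0 0; 1 0 0 0 0 0 0"}}

```text
time_s: 38.38
position: [0.6729, 0.0637, 0.0534]
tool_rot: [[-0.002, 1.0, 0.003], [1.0, 0.002, -0.0], [-0.0, 0.003, -1.0]]
ft_force: [-1.2, 1.3, 7.1]
grip_width: 0.0501
```

Call:
{"fn": "arm_command", "kwargs": {"rows": "1 0 0 -15 0 0 0; 1 0 0 -35 0 0 0; 1 0 0 -40 0 0 0; 1 0 0 -40 0 0 0; 1 0 0 0 0 0 0"}}

```text
time_s: 38.8
position: [0.6746, 0.0636, 0.1912]
tool_rot: [[-0.002, 1.0, 0.016], [1.0, 0.002, -0.001], [-0.001, 0.016, -1.0]]
ft_force: [1.0, -0.3, 0.0]
grip_width: 0.0502
```

```bash
python3 st.py .5931 .362 .18
```

```text
t 38.8 p [0.6746 0.0636 0.1912] w 0.0502 F [ 1.  -0.3  0. ] yaw 90.12 tilt [ 0.92 -0.07]
tool shift mm [298.6 -81.1   9.5]
```

Call:
{"fn": "arm_command", "kwargs": {"rows": "1 37.3 -9.9 0 0 0 0; 1 37.3 -9.9 0 0 0 0; 1 37.3 -9.9 0 0 0 0; 1 37.3 -9.9 0 0 0 0; 1 37.3 -9.9 0 0 0 0"}}

```text
time_s: 39.22
position: [0.6214, 0.2517, 0.1817]
tool_rot: [[-0.002, 1.0, 0.001], [1.0, 0.002, 0.0], [0.0, 0.001, -1.0]]
ft_force: [0.3, 1.0, -1.5]
grip_width: 0.05
```

Call:
{"fn": "arm_command", "kwargs": {"rows": "1 37.3 -9.9 0 0 0 0; 1 37.3 -9.9 0 0 0 0; 1 37.3 -9.9 0 0 0 0; 1 0 0 20 0 0 0; 1 0 0 20 0 0 0"}}

```text
time_s: 39.63
position: [0.5915, 0.3646, 0.1421]
tool_rot: [[-0.006, 1.0, 0.004], [1.0, 0.006, 0.002], [0.002, 0.004, -1.0]]
ft_force: [0.2, -0.3, -2.4]
grip_width: 0.0502
```

Call:
{"fn": "arm_command", "kwargs": {"rows": "1 0 0 0 0 0 0; 1 0 0 0 0 0 0; 1 0 0 0 0 0 0; 1 0 0 0 0 0 0; 1 0 0 0 0 0 0"}}

```text
time_s: 40.05
position: [0.5929, 0.3616, 0.1425]
tool_rot: [[-0.001, 1.0, 0.002], [1.0, 0.001, 0.001], [0.001, 0.002, -1.0]]
ft_force: [0.3, 0.2, -2.5]
grip_width: 0.05
```

```bash
python3 st.py .5931 .362 .059
```

```text
t 40.05 p [0.5929 0.3616 0.1425] w 0.05 F [ 0.3  0.2 -2.5] yaw 90.07 tilt [0.12 0.05]
tool shift mm [ 0.3  0.1 83.5]
```

Call:
{"fn": "arm_command", "kwargs": {"rows": "1 0 0 30 0 0 0; 1 0 0 30 0 0 0; 1 0 0 18 0 0 0; 1 0 0 5 0 0 0; 1 0 0 0 0 0 0"}}

```text
time_s: 40.47
position: [0.5922, 0.3616, 0.0581]
tool_rot: [[-0.002, 1.0, -0.001], [1.0, 0.002, -0.0], [-0.0, -0.001, -1.0]]
ft_force: [-0.6, 0.7, -1.9]
grip_width: 0.0503
```

Call:
{"fn": "arm_command", "kwargs": {"rows": "0.3 0 0 0 0 0 0; 0.3 0 0 0 0 0 0; 0.3 0 0 0 0 0 0; 0.3 0 0 -20 0 0 0; 0.3 0 0 -35 0 0 0"}}

```text
time_s: 40.88
position: [0.5909, 0.3612, 0.1102]
tool_rot: [[-0.002, 1.0, -0.007], [1.0, 0.002, -0.003], [-0.003, -0.007, -1.0]]
ft_force: [0.3, 0.8, -0.0]
grip_width: 0.0596
```

Call:
{"fn": "arm_command", "kwargs": {"rows": "0.3 0 0 -35 0 0 0; 0 -37.8 -2 0 0 0 0; 0 -37.8 -2 0 0 0 0; 0 -37.8 -2 0 0 0 0; 0 -37.8 -2 0 0 0 0"}}

```text
time_s: 41.3
position: [0.5843, 0.2092, 0.1488]
tool_rot: [[-0.002, 1.0, 0.002], [1.0, 0.002, 0.0], [0.0, 0.002, -1.0]]
ft_force: [1.0, -0.7, 0.1]
grip_width: 0.0855
```

Call:
{"fn": "arm_command", "kwargs": {"rows": "0 -37.8 -2 0 0 0 0; 0 -37.8 -2 0 0 0 0; 0 -37.8 -2 0 0 0 0; 0 -37.8 -2 0 0 0 0; 0 -37.8 -2 0 0 0 0"}}

```text
time_s: 41.72
position: [0.5748, 0.0198, 0.1488]
tool_rot: [[-0.002, 1.0, 0.002], [1.0, 0.002, -0.0], [-0.0, 0.002, -1.0]]
ft_force: [0.6, 0.6, 0.2]
grip_width: 0.0853
```

Call:
{"fn": "arm_command", "kwargs": {"rows": "0 -37.8 -2 0 0 0 0; 0 -37.8 -2 0 0 0 0; 0 -37.8 -2 0 0 0 0; 0 0 0 0 0 0 0; 0 0 0 0 0 0 0"}}

```text
time_s: 42.13
position: [0.5692, -0.0937, 0.1485]
tool_rot: [[0.002, 1.0, 0.001], [1.0, -0.002, -0.0], [-0.0, 0.001, -1.0]]
ft_force: [-0.5, 0.5, -0.6]
grip_width: 0.0858
```

```bash
python3 st.py .570 -.0918 .051; python3 jars.py | grep -E "red|yellow"
```

```text
t 42.13 p [ 0.5692 -0.0937  0.1485] w 0.0858 F [-0.5  0.5 -0.6] yaw 89.91 tilt [ 0.06 -0.02]
tool shift mm [ 1.9  0.7 97.5]
scene red [382 179   9  10  57] [386.3 183.3] [0.489 0.289]
scene red [225 209  13   9 100] [231.1 212.9] [ 0.5686 -0.0926]
scene red [223 225  19  14 145] [233. 232.] [ 0.6291 -0.0886]
scene yellow [398 165  12   7  68] [403.2 168.2] [0.4332 0.3469]
scene yellow [392 179  20  11 146] [400.7 184.2] [0.4949 0.3239]
side red [266 239  16  11 136] [273.1 243.9] [ 0.5691 -0.0925]
side red [262 254  23  16 193] [273.7 263. ] [ 0.5575 -0.1458]
side yellow [184 135  12   7  67] [189.7 138.1] [0.4398 0.3503]
side yellow [183 148   7  12  41] [185.2 152.9] [0.4203 0.2859]
```

Call:
{"fn": "arm_command", "kwargs": {"rows": "0 1 0 35 0 0 0; 0 0 0 35 0 0 0; 0 0 0 27 0 0 0; 0 0 0 0 0 0 0; 1 0 0 0 0 0 0"}}

```text
time_s: 42.65
position: [0.5691, -0.0895, 0.0509]
tool_rot: [[-0.004, 1.0, -0.002], [1.0, 0.004, 0.001], [0.001, -0.002, -1.0]]
ft_force: [-0.0, 0.6, 1.3]
grip_width: 0.0755
```

Call:
{"fn": "arm_command", "kwargs": {"rows": "1 0 0 0 0 0 0; 1 0 0 0 0 0 0; 1 0 0 0 0 0 0; 1 0 0 0 0 0 0; 1 0 0 0 0 0 0"}}

```text
time_s: 43.07
position: [0.5702, -0.0907, 0.0535]
tool_rot: [[-0.002, 1.0, 0.004], [1.0, 0.002, -0.001], [-0.001, 0.004, -1.0]]
ft_force: [-0.0, 1.2, 6.3]
grip_width: 0.0504
```

Call:
{"fn": "arm_command", "kwargs": {"rows": "1 0 0 -15 0 0 0; 1 0 0 -35 0 0 0; 1 0 0 -40 0 0 0; 1 0 0 -40 0 0 0; 1 0 0 0 0 0 0"}}

```text
time_s: 43.48
position: [0.5718, -0.0915, 0.1904]
tool_rot: [[-0.002, 1.0, 0.015], [1.0, 0.002, -0.006], [-0.006, 0.015, -1.0]]
ft_force: [1.2, -0.6, -1.9]
grip_width: 0.05
```

```bash
python3 st.py .603 .285 .18
```

```text
t 43.48 p [ 0.5718 -0.0915  0.1904] w 0.05 F [ 1.2 -0.6 -1.9] yaw 90.13 tilt [ 0.86 -0.33]
tool shift mm [376.5  31.9   8.7]
```

Call:
{"fn": "arm_command", "kwargs": {"rows": "1 37.6 3.4 0 0 0 0; 1 37.6 3.4 0 0 0 0; 1 37.6 3.4 0 0 0 0; 1 37.6 3.4 0 0 0 0; 1 37.6 3.4 0 0 0 0"}}

```text
time_s: 43.9
position: [0.5855, 0.0991, 0.1819]
tool_rot: [[-0.002, 1.0, 0.001], [1.0, 0.002, -0.0], [-0.0, 0.001, -1.0]]
ft_force: [0.2, 0.8, -2.2]
grip_width: 0.0496
```

Call:
{"fn": "arm_command", "kwargs": {"rows": "1 37.6 3.4 0 0 0 0; 1 37.6 3.4 0 0 0 0; 1 37.6 3.4 0 0 0 0; 1 37.6 3.4 0 0 0 0; 1 37.6 3.4 0 0 0 0"}}

```text
time_s: 44.32
position: [0.602, 0.2873, 0.1819]
tool_rot: [[-0.002, 1.0, 0.001], [1.0, 0.002, 0.0], [0.0, 0.001, -1.0]]
ft_force: [0.5, -0.7, -2.1]
grip_width: 0.0501
```

Call:
{"fn": "arm_command", "kwargs": {"rows": "1 0 0 20 0 0 0; 1 0 0 20 0 0 0; 1 0 0 0 0 0 0; 1 0 0 0 0 0 0; 1 0 0 0 0 0 0"}}

```text
time_s: 44.73
position: [0.6029, 0.2851, 0.1427]
tool_rot: [[-0.001, 1.0, 0.002], [1.0, 0.001, 0.001], [0.001, 0.002, -1.0]]
ft_force: [0.8, -0.3, -1.7]
grip_width: 0.0502
```

```bash
python3 st.py .603 .285 .059
```

```text
t 44.73 p [0.6029 0.2851 0.1427] w 0.0502 F [ 0.8 -0.3 -1.7] yaw 90.08 tilt [0.12 0.04]
tool shift mm [-0.2 -0.1 83.7]
```

Call:
{"fn": "arm_command", "kwargs": {"rows": "1 0 0 30 0 0 0; 1 0 0 30 0 0 0; 1 0 0 18 0 0 0; 1 0 0 5 0 0 0; 1 0 0 0 0 0 0"}}

```text
time_s: 45.15
position: [0.6026, 0.285, 0.0593]
tool_rot: [[-0.001, 1.0, 0.0], [1.0, 0.001, 0.0], [0.0, 0.0, -1.0]]
ft_force: [-0.1, 0.2, -2.1]
grip_width: 0.0501
```

Call:
{"fn": "arm_command", "kwargs": {"rows": "0.3 0 0 0 0 0 0; 0.3 0 0 0 0 0 0; 0.3 0 0 0 0 0 0; 0.3 0 0 -20 0 0 0; 0.3 0 0 -35 0 0 0"}}

```text
time_s: 45.57
position: [0.6011, 0.2847, 0.1107]
tool_rot: [[-0.002, 1.0, -0.006], [1.0, 0.002, -0.002], [-0.002, -0.006, -1.0]]
ft_force: [0.5, -0.2, -0.3]
grip_width: 0.0599
```

Call:
{"fn": "arm_command", "kwargs": {"rows": "0.3 0 0 -40 0 0 0; 0.3 0 0 -40 0 0 0; 0.3 -10 -38 0 0 0 0; 0.3 -10 -38 0 0 0 0; 0.3 -10 -38 0 0 0 0"}}

```text
time_s: 45.98
position: [0.4875, 0.2547, 0.1942]
tool_rot: [[-0.002, 1.0, 0.003], [1.0, 0.002, 0.001], [0.001, 0.003, -1.0]]
ft_force: [-0.2, 0.4, -1.2]
grip_width: 0.0595
```

Call:
{"fn": "arm_command", "kwargs": {"rows": "0.3 -10 -38 0 0 0 0; 0.3 -10 -38 0 0 0 0; 0.3 -10 -38 0 0 0 0; 0.3 0 0 0 0 0 0; 0.3 0 0 0 0 0 0"}}

```text
time_s: 46.4
position: [0.3734, 0.2247, 0.1941]
tool_rot: [[-0.002, 1.0, 0.002], [1.0, 0.002, 0.001], [0.001, 0.002, -1.0]]
ft_force: [1.0, -0.1, 0.2]
grip_width: 0.0599
```

```bash
python3 st.py; python3 jars.py; python3 - <<'E'
import cv2,numpy as np
from rig import eyes
b=eyes.get_image("side");c=eyes.get_image("scene")
cv2.imwrite("pics/sceneF.png",c[...,::-1]);cv2.imwrite("pics/sideF.png",b[...,::-1])
t=lambda im,w,h:cv2.resize(im,(w,h),interpolation=cv2.INTER_CUBIC)
top=np.hstack([t(c[150:260,340:460],327,300),t(b[120:190,170:280],471,300)])
bot=np.hstack([t(c[150:330,95:345],400,288),t(b[180:400,170:420],398,288)])
cv2.imwrite("pics/mF.png",np.vstack([top,bot])[...,::-1]) if top.shape[1]==bot.shape[1] else print(top.shape,bot.shape)
E
```

```text
t 46.4 p [0.3734 0.2247 0.1941] w 0.0599 F [ 1.  -0.1  0.2] yaw 90.13 tilt [0.11 0.03]
scene red [382 179   9  10  58] [386.3 183.2] [0.4888 0.2891]
scene red [390 210  14  10 100] [396.3 214.2] [0.5983 0.2856]
scene red [389 227  17   9  82] [397.3 231.4] [0.652  0.2739]
scene yellow [398 165  12   7  68] [403.2 168.2] [0.4332 0.3469]
scene yellow [392 179  20  11 145] [400.6 184.3] [0.4952 0.3234]
scene blue [369 169  11   6  57] [373.9 171.5] [0.4419 0.2689]
scene blue [365 184  15   9  71] [370.5 187.7] [0.5027 0.2466]
side red [218 137   9  10  62] [222.1 141.4] [0.5239 0.3109]
side red [247 138  12   7  65] [252.7 141. ] [0.6048 0.2904]
side red [246 152  16   9 100] [252.7 155.9] [0.5911 0.2256]
side yellow [184 135  12   7  67] [189.7 138.1] [0.4398 0.3503]
side yellow [182 147   8  13  43] [185.  152.8] [0.4198 0.2868]
side blue [191 151  12   7  65] [196.3 154.1] [0.4483 0.273 ]
side blue [189 163  18  12 114] [197.7 169. ] [0.4439 0.2094]
```

View pics/mF.png

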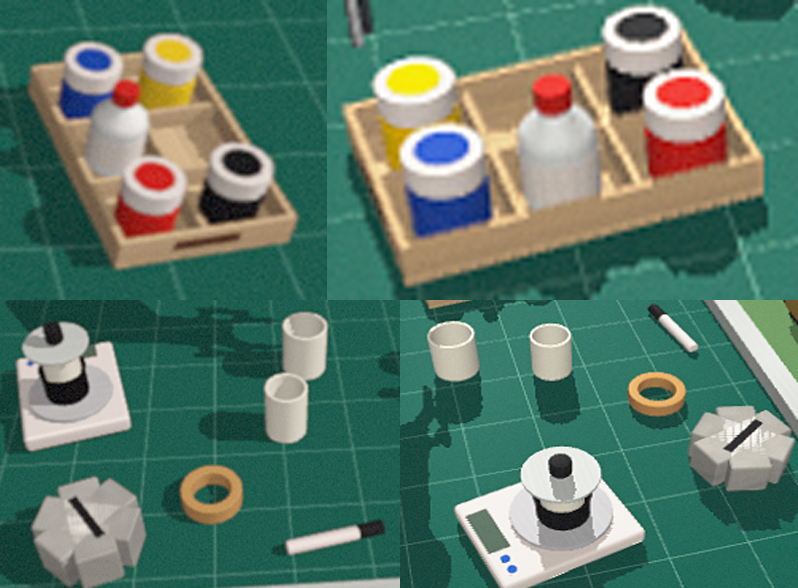

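All four jars stand upright in separate cells and the bottle is upright. The two spare liners stand on the bench, and the cover is flat on the liner. One last check on the cover's height and centring.

```bash
python3 - <<'E'
from h import *
from rig import eyes
sc,si=eyes.camera_model("scene"),eyes.camera_model("side")
X,e=tri([sc,si],[(95+55.5*.625,150+43*.625),(170+161*.628,180+174.5*.764)]); print("cover top",X.round(4),round(e,2),"expected .512 -.316 .135")
E
```

```text
cover top [ 0.5122 -0.3171  0.1318] 0.46 expected .512 -.316 .135
```

```bash
python3 -c "
from rig import env
print(env.close_job())"
```

```text
the job is handed in; nothing more can be done
None
```

The job is handed in at about 46 s of robot time; the hand-in gives no verdict, so these are my own last checks.

**What I did:**
- **Cover off:** I lifted the cover off the pot and laid it on the bench.
- **Finding the liner:** In the images the pot's lip measured about 70 mm, and the gripper read 67.5 mm (it reads about 2 mm low). That means the 56.5 mm bore, so I tried only the slim liner.
- **Liner and cover:** I centred pot and liner with light squeezes. The slim liner went all the way down, and I laid the cover on top of it.
- **Jars:** I stood all four in separate empty carrier cells. The black jar was knocked aside during the run, so I found it again before picking it up.

**Last checks:**
- **Cover:** its top is at (0.512, -0.317, 0.132) m, against an expected (0.512, -0.316, 0.135) m. That is about 1 mm off centre, and the 3 mm height difference is within my measuring error.
- **Liner:** when I let go, its foot was about 5 mm above the pot's underside, as it should be. No contact force showed on the way down.
- **Everything else:** the last picture shows the jars and the bottle upright in the carrier and the mid and wide liners upright on the bench. The tape roll, marker and paver are where they were, and the gripper is clear of everything.

**Disagreements:** for the jars in the carrier, the scene and side cameras differed by up to about 6–8 mm, well inside the cells. The gripper read 24 mm on the 26 mm knob and 50 mm on the 52 mm caps, a steady offset. No check failed.

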